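# Pack the curing plate from its stop corner

### The job

Load the curing unit's plate tightly from the stop corner: slide one of the two blocks (resin cast or amber cassette, whichever is handier) along the bench, without lifting or turning it round, until it is hard against both stops, then slide the other one the same way until it is hard against the far stop and the first block. Last, lift the top tray off the nested stack, keeping it level and leaving the trays below it undisturbed, set it on the plate, on the robot's side of those blocks, with its long side along them, and push it tight against the corner block and the side stop. Leave the other things on the bench alone.

Things in the scene. Friction and masses are not known exactly. Their poses are not given: they have to be found in the camera images.
- corner (a point): Inner corner of the plate's two aluminium stops (24 mm high, 12 mm thick), at bench level. The far stop runs 278 mm along this point's -y (to the robot's right), inner face at x = 0; the side stop runs 160 mm along -x (towards the robot), inner face at y = 0. The plate is flush with the bench. The white curing unit (190 mm high) begins 310 mm to +y; a fixed tin (85 mm high) stands 30 mm or more beyond the far stop.
- cast_center (a point): Centre of the slab base of the resin cast, 14 mm above the bench: cream slab 95 mm (its x) by 100 mm (its y) by 28 mm high, with a horseshoe of teeth on top to 45 mm; about 300 g. It starts turned at most 0.4 rad from the corner's axes.
- cassette_center (a point): Centre of the amber-lidded black cassette, 19 mm above the bench: a plain block 95 mm (its x) by 120 mm (its y) by 38 mm high; about 320 g. It starts turned at most 0.4 rad from the corner's axes.
- top_tray_center (a point): Centre, half-way up, of the top aluminium tray (blue printed arch inside, below the rim): 66 (x) by 120 (y) by 30 mm high, 120 g. Its upper 16 mm is an upright full-size rim band; the lower 14 mm is stepped in 5 mm and nests in the next tray with 2 mm play. Grip only the rim band (15 mm above to 1 mm below this point). This point is 47 mm up in the stack, 15 mm on the bench.
- middle_tray_center (a point): Centre, half-way up, of the empty tray just below the top one, same shape, 16 mm lower. It stays in the stack.
- bottom_tray_center (a point): Centre, half-way up, of the empty tray at the bottom of the stack, same shape, standing on the bench.
- resin_bottle: Amber bottle, 68 mm diameter, 170 mm high, loose; origin at the centre of its underside. Bystander.
- jar: White jar with blue cap, 56 mm diameter, 68 mm high, loose; origin at the centre of its underside. Bystander.
- bowl: Small white mixing bowl, 72 mm diameter, 45 mm high, loose; origin at the centre of its underside. Bystander.
- brush: Blue-handled brush lying flat, 180 mm long along its x; origin on its underside near the middle. Bystander.
There are look-alikes about, which are no part of the job. What is shaped like the part that bears cassette_center but pink or purple is not meant.

How it is judged (in metres and radians):
On the way, in this order (a step that is already met when the one before it is completed fails the run):
1. one block is hard in the stop corner, the other not yet packed, the tray still on the stack (((x of cast_center in the frame of corner above -0.0515 m and y of cast_center in the frame of corner between -0.054 and -0.046 m and angle between the x axis of cast_center and the x axis of corner, either way round below 0.06 rad) or (x of cassette_center in the frame of corner above -0.0515 m and y of cassette_center in the frame of corner between -0.064 and -0.056 m and angle between the x axis of cassette_center and the x axis of corner, either way round below 0.06 rad)) and horizontal distance between top_tray_center and middle_tray_center below 0.02 m), for 0.2 s.
2. the other block is packed against it along the far stop, the tray still on the stack ((((x of cast_center in the frame of corner above -0.0515 m and y of cast_center in the frame of corner between -0.054 and -0.046 m and angle between the x axis of cast_center and the x axis of corner, either way round below 0.06 rad) and (x of cassette_center in the frame of corner above -0.0515 m and y of cassette_center in the frame of cast_center between -0.114 and -0.106 m and angle between the x axis of cassette_center and the x axis of corner, either way round below 0.06 rad)) or ((x of cassette_center in the frame of corner above -0.0515 m and y of cassette_center in the frame of corner between -0.064 and -0.056 m and angle between the x axis of cassette_center and the x axis of corner, either way round below 0.06 rad) and (x of cast_center in the frame of corner above -0.0515 m and y of cast_center in the frame of cassette_center between -0.114 and -0.106 m and angle between the x axis of cast_center and the x axis of corner, either way round below 0.06 rad))) and horizontal distance between top_tray_center and middle_tray_center below 0.02 m), for 0.2 s.
3. the top tray is off the stack (horizontal distance between top_tray_center and middle_tray_center above 0.06 m), for 0.2 s.
At the end, for the whole second after the job is handed in: Blocks square (0.06 rad), within 4 mm of the far stop; one within 4 mm of the side stop, the other within 4 mm of the first. Top tray on the bench, square, within 4 mm of the side stop and 6 mm of tight against the corner block. Lower trays still nested ((((x of cast_center in the frame of corner above -0.0515 m and y of cast_center in the frame of corner between -0.054 and -0.046 m and angle between the x axis of cast_center and the x axis of corner, either way round below 0.06 rad) and (x of cassette_center in the frame of corner above -0.0515 m and y of cassette_center in the frame of cast_center between -0.114 and -0.106 m and angle between the x axis of cassette_center and the x axis of corner, either way round below 0.06 rad)) or ((x of cassette_center in the frame of corner above -0.0515 m and y of cassette_center in the frame of corner between -0.064 and -0.056 m and angle between the x axis of cassette_center and the x axis of corner, either way round below 0.06 rad) and (x of cast_center in the frame of corner above -0.0515 m and y of cast_center in the frame of cassette_center between -0.114 and -0.106 m and angle between the x axis of cast_center and the x axis of corner, either way round below 0.06 rad))) and x of top_tray_center in the frame of corner between -0.134 and -0.124 m and y of top_tray_center in the frame of corner between -0.064 and -0.056 m and angle between the x axis of top_tray_center and the x axis of corner, either way round below 0.06 rad and height (world z) of top_tray_center below 0.019 m and height (world z) of middle_tray_center below 0.034 m and height (world z) of bottom_tray_center below 0.018 m); the robot touches nothing.
It fails at once if a block is lifted or tipped (height (world z) of cast_center above 0.034 m or height (world z) of cassette_center above 0.039 m or angle between any of cast_center, cassette_center's own z axis and vertical above 0.2 rad).
It fails at once if a tray below the top one is lifted or dragged (distance of any of middle_tray_center, bottom_tray_center from where it was at the start of the episode above 0.012 m).
It fails at once if the loaded tray is tilted (angle between top_tray_center's own z axis and vertical above 0.35 rad).
It fails at once if a bystander is disturbed (distance of any of resin_bottle, jar, bowl, brush from where it was at the start of the episode above 0.02 m).
It also fails if it takes over 72 s, if anything falls off the work surface, if the arm or the gripper's body presses on something with over 40 N, if the wrist force passes 120 N, or if a joint passes its speed limit or range.

### The arm

A 6-joint arm with a two-finger parallel gripper is mounted at the origin on the work surface. World frame = base frame: x ahead of the robot, y to its left, z up, the work surface at z = 0. Lengths are in mm, angles in rad, forces in N, time in s.
With the tool pointing down it reaches from about 400 to 925 mm from the base axis. Payload 12.5 kg.
Tool frame: the origin (TCP) lies at the very end of the fingers, on their centre line; the grasp point (between the pads) lies 19 mm behind it (env.grip_point_offset is the distance from the TCP to the grasp point, in mm); z points along the fingers, y is the direction in which the jaws open and shut (so a half turn about z gives the same grasp; the last joint's range is limited). The gripper opens to 95 mm and grips with 3 to 60 N. Pads are 20 mm wide; open, the fingers measure 119 mm over their backs; the gripper's body (75 mm by 180 mm) begins 59 mm behind the grasp point.
Start: joints at [-1.391, 0.491, 1.559, -0, 1.092, -0.106], TCP at [176.226, -599.659, 214.661] pointing down, gripper open.
Joint ranges: [-3.1, 3.1], [-0.84, 2.19], [0.05, 2.79], [-1.13, 4.28], [0.06, 2.93], [-2.69, 2.69]. Speed limits (rad/s): [2.22, 2.22, 2.79, 3.14, 3.14, 3.14].

### API

Orientations are given as [roll, pitch, yaw] about the fixed x, y, z axes, in that order (R = Rz(yaw) Ry(pitch) Rx(roll)).
In Python, from cell import env gives the robot as it stands.
- The arm moves only by the tool drive_tool, never from a script. Its argument "commands" is a list of rows, each an object of numbers: "dx", "dy", "dz": the shift along the world's x, y, z in mm; "yaw": the turn about the world's z in degrees. In form: [{"dx": .., "dy": .., "dz": .., "yaw": ..}, ...]. A call has 1 to 5 rows; each row shifts and turns the commanded pose from where the row before left it; what a row does not reach is not made up. A row lasts 1/12 s, in which the tool goes at most 41.7 mm and 7.16 degrees, less where a joint would pass 70% of its speed; a pose out of reach is approached as far as the arm can. A call with a gripper value outside its range is refused whole. "grip" is the opening, from 0 (shut) to 1 (fully open), set as the call begins (left out, the last holds). The fingers move at their own pace and stop on an object; the grip force is fixed at half the most. Time passes only in rows, so rows that do not move let the fingers close. It gives the time, the measured TCP pose, the force and the opening at its end, in the units of the state.
- env.state(): the state, without advancing time (a new reading comes with each control period).
- env.read_camera(name): name is "side" or "top" or "wrist"; returns the picture (480x640x3 uint8, red, green, blue); there is no depth.
- env.calibration(name): a dict with "intrinsics" (3x3 intrinsics, pixels), "rvec" (rotation vector, rad) and "tvec" (3), from world to camera coordinates, as OpenCV has them. Camera axes: x right, y down, z forward; pixel columns grow to the right and rows downward; lengths in mm; the calibration is good to about 2 mm. A picture is of the moment at which its call begins: read the wrist's pose just before it. calibration takes no time and is no camera call; for the wrist camera it gives the pose at the moment of the call.
- env.job_done(): hands the job in, once; it reports no verdict.
Trained networks look in the newest picture that a camera, given by its name, has taken for a name from the list of things; names that differ only in an ending like _2 or _b are one class to them, and where a whole thing is asked for, a point or a joint stands for the part that bears it (a point fixed in the world has none). Each returns a list of dicts, best first, with "conf" (0 to 1); they miss things now and then, are a little off and sometimes report something else, mostly with a low value. They report only what shows in the picture. A call takes as long as a camera call. They do not tell look-alikes from the thing itself.
- env.trace(query, camera): "pixels" (480x640 bool, what is visible of it) and "pixel" ([column, row] in pixels, amid what is visible of it).
- env.place_of(query, camera): "pixel" ([column, row] in pixels: a listed point, or the origin of a listed thing).
The state is a dict: "t": time; "joints": joint angles; "qvel": joint speeds; "tau": joint torques, N m; "eef_pos": TCP position; "tcp_rot": TCP orientation; "ft_force": force on the tool from outside, world axes, zero at the start; "moment": the same for the moment, N m; "opening": opening from 0.0 (shut) to 1.0 (fully open).
Only numpy, scipy, OpenCV 4.12 (cv2) and the standard library are available. Lean on these libraries where they do the work, as an engineer would, in place of code of your own. Each camera call takes 0.05 s, during which the arm holds its last target.

## Working session

There is one attempt and no reset: what is moved stays moved. The work goes in short steps, Python scripts to look and compute and a tool call to move; the robot and the scene stay as the last step left them, time stands still between calls to the robot, and variables do not carry over. Pictures are saved under pics/ and viewed, and the job is handed in when it is done.

Besides the shell and the picture viewer there is one more tool, called after "Request:" as a command line: name --argument value ..., lists and objects as JSON in quotes. drive_tool: Moves the arm, as the interface text tells. Its arguments: {"type":"object","properties":{"commands":{"type":"array"},"grip":{"type":"number"}},"required":["commands"]}

```bash
ls; mkdir -p pics
python3 - <<'E'
from cell import env
import cv2
print(env.state())
for c in ["top","side"]:
    im=env.read_camera(c); cv2.imwrite(f"pics/{c}0.png",im[:,:,::-1])
    k=env.calibration(c); print(c,k)
E
```

```text
pics
{'t': 0.0, 'joints': array([-1.39060139e+00,  4.91531968e-01,  1.55942217e+00, -5.38259207e-05,
        1.09170784e+00, -1.05602096e-01]), 'qvel': array([ 3.70220383e-04,  6.68656158e-05,  7.23421809e-04, -1.94017392e-03,
        8.36626161e-05, -2.41955714e-04]), 'tau': array([-2.70351984e-04, -6.12632990e+01, -2.58179820e+01,  6.92579267e-02,
        4.82131785e-02, -8.22820152e-05]), 'eef_pos': array([ 176.16716444, -599.41398613,  214.08828652]), 'tcp_rot': array([-3.14052426e+00, -6.52394579e-05,  2.85821836e-01]), 'ft_force': array([ 0.16634499, -0.02734387, -0.36052332]), 'moment': array([ 0.02985638,  0.01051774, -0.00971939]), 'opening': 1.000320106423802}
top {'intrinsics': array([[538.02398485,   0.        , 325.21786671],
       [  0.        , 538.02398485, 247.15322082],
       [  0.        ,   0.        ,   1.        ]]), 'rvec': array([ 2.2101375 , -2.16668799,  0.04367394]), 'tvec': array([ -70.49924877,  475.81927978, 1234.33312701])}
side {'intrinsics': array([[445.30089289,   0.        , 316.85715572],
       [  0.        , 445.30089289, 235.17272092],
       [  0.        ,   0.        ,   1.        ]]), 'rvec': array([ 0.26300456, -2.68750759,  1.3975678 ]), 'tvec': array([474.35414598, 159.52191337, 963.10662963])}
```

View pics/top0.png

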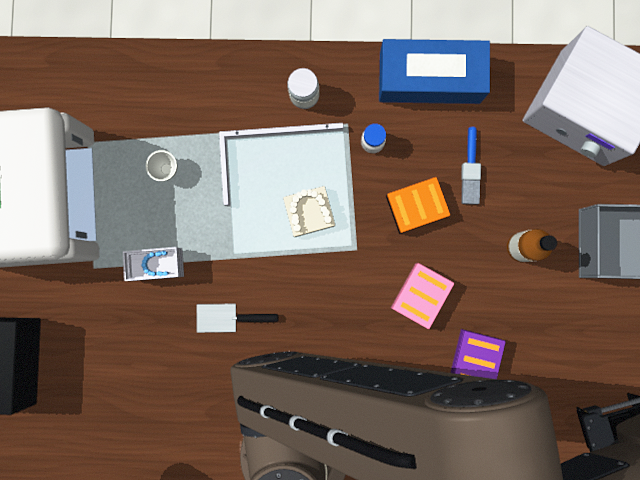

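View pics/side0.png

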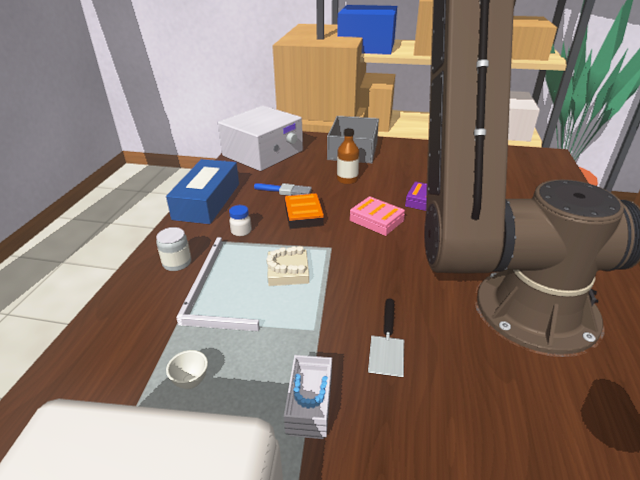

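```bash
cat > h.py <<'E'
from cell import env
import cv2, numpy as np
def cal(c):
    k=env.calibration(c); return np.array(k["intrinsics"],float),np.array(k["rvec"],float),np.array(k["tvec"],float).reshape(3)
def p2w(uv,z,c,k=None):
    K,r,t=k or cal(c); R=cv2.Rodrigues(r)[0]
    uv=np.atleast_2d(np.array(uv,float)); z=np.broadcast_to(z,(len(uv),))
    d=np.c_[uv,np.ones(len(uv))]@np.linalg.inv(K).T@R; o=-R.T@t
    s=(z-o[2])/d[:,2]; return o+d*s[:,None]
def w2p(P,c,k=None):
    K,r,t=k or cal(c); return cv2.projectPoints(np.atleast_2d(np.array(P,float)),r,t,K,None)[0][:,0]
E
python3 - <<'E'
from h import *
print("cam", [(-cv2.Rodrigues(cal(c)[1])[0].T@cal(c)[2]).round() for c in("top","side")])
zs=dict(corner=0,cast_center=14,cassette_center=19,top_tray_center=47,middle_tray_center=31,bottom_tray_center=15,resin_bottle=0,jar=0,bowl=0,brush=0)
import json
for c in("top","side"):
    env.read_camera(c)
    for n,z in zs.items():
        for d in env.place_of(n,c)[:3]:
            print(c,n,round(d["conf"],2),np.round(d["pixel"],1),p2w(d["pixel"],z,c)[0].round(1))
im=cv2.imread("pics/top0.png")
cv2.imwrite("pics/z1.png",cv2.resize(im[110:270,200:360],None,fx=3.75,fy=3.75,interpolation=2))
cv2.imwrite("pics/z2.png",cv2.resize(im[160:300,370:530],None,fx=4,fy=4,interpolation=2))
cv2.imwrite("pics/z3.png",cv2.resize(im[230:300,110:200],None,fx=7,fy=7,interpolation=2))
print(env.state()['t'])
E
```

```text
cam [array([ 412.,  -78., 1257.]), array([320., 777., 688.])]
top corner 0.92 [223.5 137.3] [733.8 185.5   0. ]
top cast_center 0.97 [311.3 210.9] [560.7 -27.   14. ]
top cassette_center 0.92 [476.5 357.9] [ 231.6 -409.8   19. ]
top cassette_center 0.69 [415.3 206.4] [ 575.  -267.2   19. ]
top cassette_center 0.62 [422.8 295.4] [ 370.6 -286.6   19. ]
top top_tray_center 0.95 [151.8 264.8] [427.8 329.   47. ]
top top_tray_center 0.48 [309.8 210.4] [557.8 -25.   47. ]
top resin_bottle 0.73 [521.7 248.7] [ 483.1 -518.4    0. ]
top jar 0.71 [371.3 141.6] [ 729.4 -164.6    0. ]
top jar 0.31 [468.7 165.9] [ 675.6 -394.2    0. ]
top jar 0.28 [311.8 210.3] [563.8 -27.6   0. ]
top bowl 0.76 [169.1 170.7] [651.6 312.    0. ]
top bowl 0.72 [371.1 143.7] [ 724.4 -164.3    0. ]
top brush 0.58 [466.9 165.2] [ 677.1 -390.     0. ]
side corner 0.94 [184.7 322.2] [732.3 181.2   0. ]
side cast_center 0.83 [291.3 266.7] [551.4 -24.7  14. ]
side cassette_center 0.88 [379.1 213.8] [ 365.2 -293.    19. ]
side cassette_center 0.72 [302.7 207.5] [ 583.6 -286.7   19. ]
side cassette_center 0.72 [428.8 195.4] [ 228.6 -423.1   19. ]
side top_tray_center 0.71 [308.5 385.9] [433.2 319.2  47. ]
side bottom_tray_center 0.7 [347.4 178.5] [ 483.8 -493.4   15. ]
side resin_bottle 0.94 [348.3 177.7] [ 485.4 -527.8    0. ]
side jar 0.64 [240.9 230.6] [ 730.5 -167.7    0. ]
side bowl 0.98 [189.8 379.5] [659.7 314.2   0. ]
side bowl 0.5 [281.5 189.5] [ 681.4 -410.8    0. ]
side brush 0.79 [283.8 191.8] [ 670.5 -397.8    0. ]
1.2
```

View pics/z1.png

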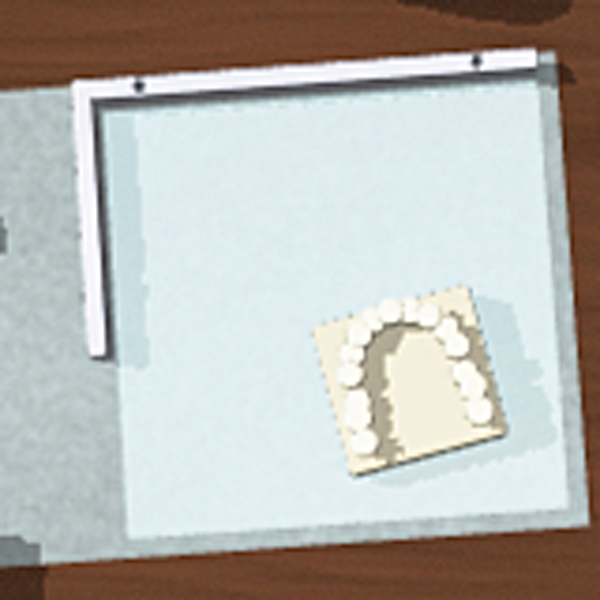

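View pics/z2.png

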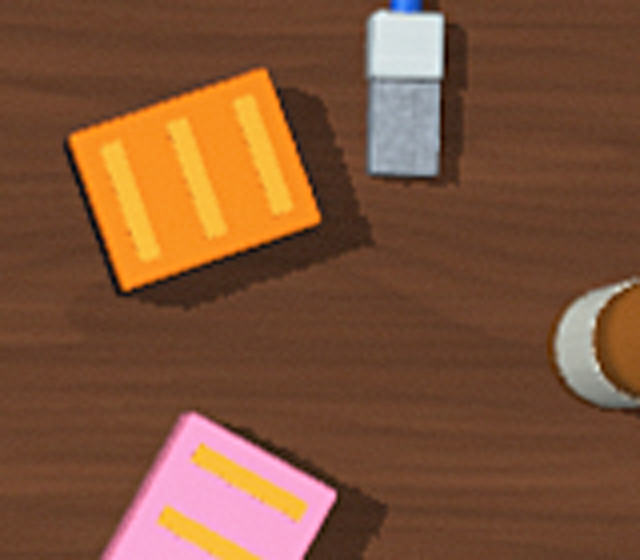

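View pics/z3.png

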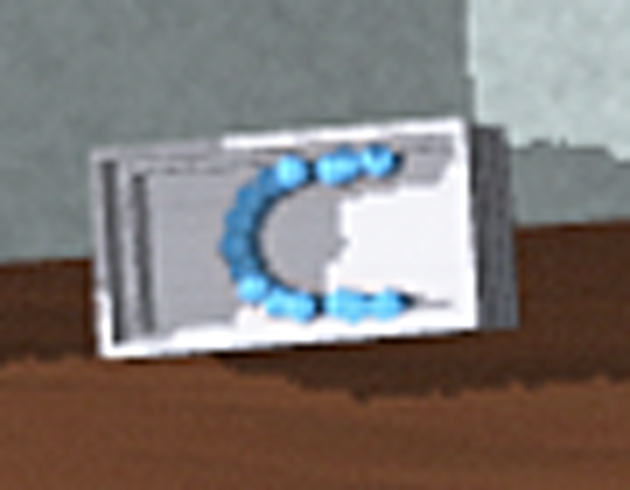

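```bash
cat > m.py <<'E'
from h import *
k=cal("top")
def f(pts,s,off,z): 
    return p2w((np.array(pts,float)+.5)/s-.5+off,z,"top",k)
st=f([(93,100),(536,69),(105,355),(75,82)],3.75,(200,110),24)
print("stops",st.round(1)[:,:2]); d=st[0]-st[1]; print("far ang of +y",np.arctan2(-d[0],d[1]),np.linalg.norm(d)); d=st[0]-st[2]; print("side ang",np.arctan2(d[1],d[0]),np.linalg.norm(d))
for n,pts,s,o,z in [("cast",[(312,327),(466,287),(506,434),(355,474)],3.75,(200,110),28),("cass",[(68,138),(265,68),(320,222),(124,292)],4,(370,160),38),("tray",[(92,152),(466,120),(477,325),(102,357)],7,(110,230),62)]:
    P=f(pts,s,o,z)[:,:2]; print(n,P.mean(0).round(1),[np.linalg.norm(P[i]-P[(i+1)%4]).round(1) for i in range(4)])
    for a,b in((0,1),(3,2)): d=P[a]-P[b]; print("  yaw",np.arctan2(-d[0],d[1]).round(3))
    for a,b in((0,3),(1,2)): d=P[a]-P[b]; print("  yaw",np.arctan2(d[1],d[0]).round(3))
E
python3 m.py
```

```text
stops [[730.  178.3]
 [754.1 -95.9]
 [571.2 166.1]
 [741.1 189.9]]
far ang of +y 0.08760102596861266 275.263194956614
side ang 0.07660583245064756 159.27718759598494
cast [558.5 -22.1] [np.float64(97.6), np.float64(93.8), np.float64(95.5), np.float64(94.3)]
  yaw 0.274
  yaw 0.279
  yaw 0.307
  yaw 0.284
cass [ 576.8 -270.7] [np.float64(119.2), np.float64(93.2), np.float64(118.2), np.float64(93.3)]
  yaw 0.362
  yaw 0.363
  yaw 0.361
  yaw 0.35
tray [430.1 327.7] [np.float64(120.0), np.float64(65.4), np.float64(120.0), np.float64(65.4)]
  yaw 0.105
  yaw 0.105
  yaw 0.089
  yaw 0.089
```

Request:
drive_tool --commands '[{"dx":20.5,"dy":36},{"dx":20.5,"dy":36},{"dx":20.5,"dy":36},{"dx":20.5,"dy":36},{"dx":20.5,"dy":36}]' --grip 0.55

```text
invalid input
```

Request:
drive_tool --commands '[{"dx":20.5,"dy":36},{"dx":20.5,"dy":36},{"dx":20.5,"dy":36},{"dx":20.5,"dy":36},{"dx":20.5,"dy":36}]'

```text
invalid input
```

Request:
drive_tool --commands '[{"dx":20.5,"dy":36},{"dx":20.5,"dy":36},{"dx":20.5,"dy":36},{"dx":20.5,"dy":36},{"dx":10,"dy":18,"dz":-30}]'

```text
invalid input
```

Request:
drive_tool --commands '[{"dx":20.5,"dy":36,"dz":0,"yaw":0},{"dx":20.5,"dy":36,"dz":0,"yaw":0},{"dx":20.5,"dy":36,"dz":0,"yaw":0},{"dx":20.5,"dy":36,"dz":0,"yaw":0},{"dx":20.5,"dy":36,"dz":0,"yaw":0}]' --grip 0.55

```text
t: 1.62
eef_pos: [279.2, -417.9, 214.7]
tcp_rot: [3.141, -0.0, 0.285]
ft_force: [1.7, -0.9, 0.8]
opening: 0.707
```

Request:
drive_tool --commands '[{"dx":20,"dy":35,"dz":0,"yaw":0},{"dx":20,"dy":35,"dz":0,"yaw":0},{"dx":20,"dy":35,"dz":0,"yaw":0},{"dx":20,"dy":35,"dz":0,"yaw":0},{"dx":20,"dy":35,"dz":0,"yaw":0}]'

```text
t: 2.03
eef_pos: [379.3, -242.9, 214.9]
tcp_rot: [3.141, -0.0, 0.285]
ft_force: [1.4, 0.4, 0.0]
opening: 0.55
```

Request:
drive_tool --commands '[{"dx":20,"dy":35,"dz":0,"yaw":0},{"dx":20,"dy":35,"dz":0,"yaw":0},{"dx":20,"dy":35,"dz":-5,"yaw":0},{"dx":20,"dy":35,"dz":-5,"yaw":0},{"dx":19,"dy":34,"dz":-15,"yaw":0}]'

```text
t: 2.45
eef_pos: [479.2, -68.9, 190.9]
tcp_rot: [3.14, -0.003, 0.286]
ft_force: [1.0, -1.2, -0.2]
opening: 0.549
```

Request:
drive_tool --commands '[{"dx":10,"dy":20,"dz":-30,"yaw":0},{"dx":0,"dy":0,"dz":-40,"yaw":0},{"dx":0,"dy":0,"dz":-40,"yaw":0},{"dx":0,"dy":0,"dz":-40,"yaw":0},{"dx":0,"dy":0,"dz":-20,"yaw":0}]'

```text
t: 2.87
eef_pos: [486.4, -50.1, 16.2]
tcp_rot: [-3.14, 0.003, 0.286]
ft_force: [-0.3, -0.5, -0.5]
opening: 0.55
```

Request:
drive_tool --commands '[{"dx":-2,"dy":20,"dz":-6,"yaw":0},{"dx":10,"dy":0.8,"dz":0,"yaw":0},{"dx":10,"dy":0.8,"dz":0,"yaw":-2},{"dx":10,"dy":0.8,"dz":0,"yaw":-2},{"dx":10,"dy":0.8,"dz":0,"yaw":-2}]'

```text
t: 3.28
eef_pos: [526.5, -27.5, 14.0]
tcp_rot: [3.141, -0.0, 0.18]
ft_force: [-1.2, -0.2, -0.6]
opening: 0.55
```

Request:
drive_tool --commands '[{"dx":10,"dy":0.8,"dz":0,"yaw":-2},{"dx":10,"dy":0.8,"dz":0,"yaw":-2},{"dx":10,"dy":0.8,"dz":0,"yaw":-1.6},{"dx":10,"dy":0.8,"dz":0,"yaw":0},{"dx":10,"dy":0.8,"dz":0,"yaw":0}]'

```text
t: 3.7
eef_pos: [576.5, -23.6, 14.2]
tcp_rot: [3.141, -0.0, 0.083]
ft_force: [-1.2, 0.1, -0.4]
opening: 0.549
```

```bash
cat > look.py <<'E'
import sys
from h import *
c,name,x0,y0,x1,y1,s=sys.argv[1],sys.argv[2],*map(float,sys.argv[3:8])
im=env.read_camera(c)[int(y0):int(y1),int(x0):int(x1),::-1]
cv2.imwrite(f"pics/{name}.png",cv2.resize(im,None,fx=s,fy=s,interpolation=2)); print(env.state()['t'])
E
python3 look.py top a1 200 110 360 270 3.75
```

```text
3.75
```

View pics/a1.png

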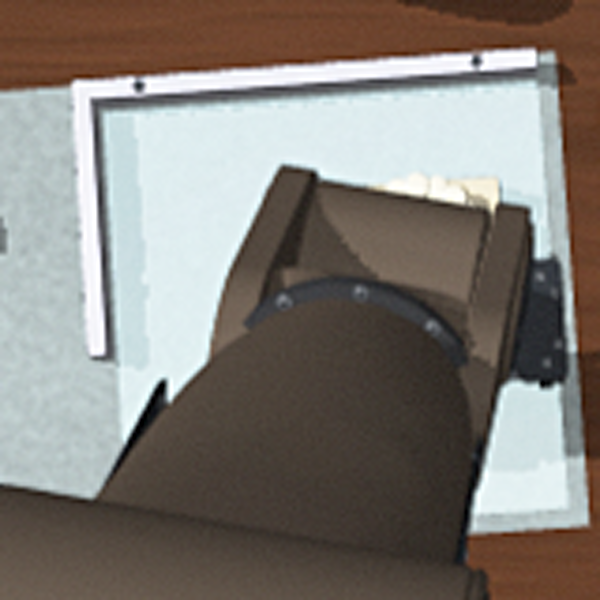

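Request:
drive_tool --commands '[{"dx":10,"dy":0.8,"dz":0,"yaw":0},{"dx":10,"dy":0.8,"dz":0,"yaw":0},{"dx":10,"dy":0.8,"dz":0,"yaw":0},{"dx":10,"dy":0.8,"dz":0,"yaw":0},{"dx":10,"dy":0.8,"dz":0,"yaw":0}]'

```text
t: 4.17
eef_pos: [626.0, -19.6, 14.1]
tcp_rot: [3.142, 0.0, 0.083]
ft_force: [-1.0, -0.3, 0.4]
opening: 0.549
```

Request:
drive_tool --commands '[{"dx":6,"dy":0.5,"dz":0,"yaw":0},{"dx":3,"dy":0.2,"dz":0,"yaw":0},{"dx":-20,"dy":-2,"dz":0,"yaw":0},{"dx":-25,"dy":-30,"dz":15,"yaw":6},{"dx":0,"dy":-35,"dz":15,"yaw":7}]'

```text
t: 4.58
eef_pos: [585.4, -84.1, 43.0]
tcp_rot: [-3.139, 0.005, 0.318]
ft_force: [2.1, 0.3, -0.4]
opening: 0.552
```

Request:
drive_tool --commands '[{"dx":0,"dy":-10,"dz":20,"yaw":7},{"dx":5,"dy":-10,"dz":0,"yaw":7},{"dx":10,"dy":-10,"dz":0,"yaw":7},{"dx":10,"dy":0,"dz":0,"yaw":7},{"dx":10,"dy":0,"dz":0,"yaw":7}]'

```text
t: 5.0
eef_pos: [625.1, -116.6, 64.1]
tcp_rot: [3.141, -0.0, 0.926]
ft_force: [-1.0, 0.5, -0.1]
opening: 0.548
```

Request:
drive_tool --commands '[{"dx":15,"dy":0,"dz":0,"yaw":7},{"dx":15,"dy":0,"dz":0,"yaw":7},{"dx":15,"dy":5,"dz":0,"yaw":7},{"dx":15,"dy":5,"dz":0,"yaw":7},{"dx":10,"dy":5,"dz":0,"yaw":7}]'

```text
t: 5.42
eef_pos: [695.8, -100.7, 63.8]
tcp_rot: [3.141, 0.0, 1.538]
ft_force: [0.2, 0.0, -0.4]
opening: 0.549
```

```bash
python3 look.py top a2 200 110 360 270 3.75; python3 look.py side a2s 150 200 350 350 4
```

```text
5.4667
5.5167
```

View pics/a2.png

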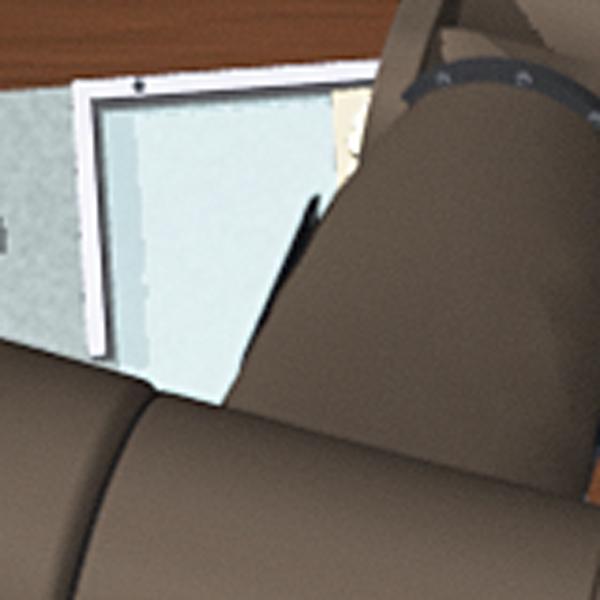

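View pics/a2s.png

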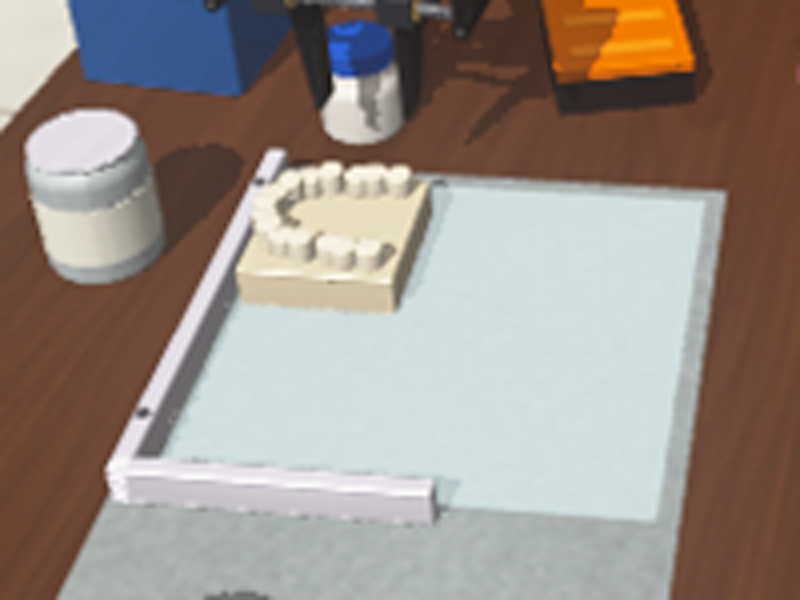

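Request:
drive_tool --commands '[{"dx":0,"dy":0,"dz":-25,"yaw":6.6},{"dx":0,"dy":0,"dz":-25,"yaw":0},{"dx":-1,"dy":12,"dz":0,"yaw":0},{"dx":-0.8,"dy":10,"dz":0,"yaw":0},{"dx":-0.8,"dy":10,"dz":0,"yaw":0}]'

```text
t: 5.93
eef_pos: [692.1, -67.8, 14.8]
tcp_rot: [3.141, 0.0, 1.645]
ft_force: [-0.0, -0.2, -0.1]
opening: 0.551
```

Request:
drive_tool --commands '[{"dx":-0.8,"dy":10,"dz":0,"yaw":0},{"dx":-0.8,"dy":10,"dz":0,"yaw":0},{"dx":-0.8,"dy":10,"dz":0,"yaw":0},{"dx":-0.8,"dy":10,"dz":0,"yaw":0},{"dx":-0.8,"dy":10,"dz":0,"yaw":0}]'

```text
t: 6.35
eef_pos: [688.4, -17.7, 14.4]
tcp_rot: [3.14, 0.0, 1.647]
ft_force: [-0.3, -3.3, 2.0]
opening: 0.552
```

Request:
drive_tool --commands '[{"dx":-0.8,"dy":10,"dz":0,"yaw":0},{"dx":-0.8,"dy":10,"dz":0,"yaw":0},{"dx":-0.8,"dy":10,"dz":0,"yaw":0},{"dx":-0.8,"dy":10,"dz":0,"yaw":0},{"dx":-0.8,"dy":10,"dz":0,"yaw":0}]'

```text
t: 6.77
eef_pos: [684.1, 32.3, 13.6]
tcp_rot: [3.142, 0.0, 1.647]
ft_force: [0.7, -3.3, 3.1]
opening: 0.55
```

```bash
python3 look.py side a3s 150 200 350 350 4
```

```text
6.8167
```

View pics/a3s.png

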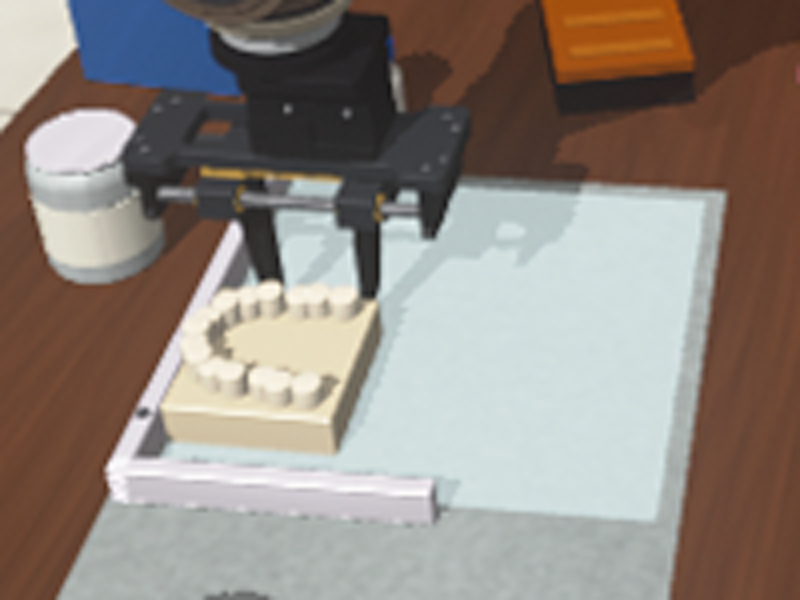

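Request:
drive_tool --commands '[{"dx":-0.8,"dy":10,"dz":0,"yaw":0},{"dx":-0.6,"dy":7,"dz":0,"yaw":0},{"dx":-0.3,"dy":4,"dz":0,"yaw":0},{"dx":-0.3,"dy":3,"dz":0,"yaw":0},{"dx":-0.2,"dy":2,"dz":0,"yaw":0}]'

```text
t: 7.23
eef_pos: [681.8, 57.7, 13.4]
tcp_rot: [-3.141, -0.0, 1.647]
ft_force: [0.3, -0.6, -0.6]
opening: 0.55
```

Request:
drive_tool --commands '[{"dx":-0.2,"dy":2,"dz":0,"yaw":0},{"dx":-0.2,"dy":2,"dz":0,"yaw":0}]'

```text
t: 7.4
eef_pos: [681.5, 61.3, 13.5]
tcp_rot: [-3.141, -0.0, 1.647]
ft_force: [0.5, -0.7, 0.4]
opening: 0.552
```

Request:
drive_tool --commands '[{"dx":-0.2,"dy":2,"dz":0,"yaw":0},{"dx":0,"dy":0,"dz":0,"yaw":0}]'

```text
t: 7.57
eef_pos: [681.8, 62.8, 13.7]
tcp_rot: [3.141, 0.001, 1.648]
ft_force: [0.9, -3.6, -0.4]
opening: 0.548
```

Request:
drive_tool --commands '[{"dx":-0.2,"dy":2,"dz":0,"yaw":0},{"dx":0,"dy":0,"dz":0,"yaw":0}]'

```text
t: 7.73
eef_pos: [682.1, 63.1, 14.0]
tcp_rot: [3.14, 0.003, 1.648]
ft_force: [2.2, -13.8, -1.1]
opening: 0.552
```

Request:
drive_tool --commands '[{"dx":-0.2,"dy":2,"dz":0,"yaw":0},{"dx":0,"dy":0,"dz":0,"yaw":0}]'

```text
t: 7.9
eef_pos: [682.2, 63.4, 14.1]
tcp_rot: [3.139, 0.005, 1.649]
ft_force: [2.5, -24.6, 0.3]
opening: 0.55
```

Request:
drive_tool --commands '[{"dx":-0.2,"dy":2,"dz":0,"yaw":0},{"dx":0,"dy":0,"dz":0,"yaw":0}]'

```text
t: 8.07
eef_pos: [682.4, 63.6, 14.2]
tcp_rot: [3.139, 0.007, 1.649]
ft_force: [3.4, -35.4, 0.5]
opening: 0.552
```

Request:
drive_tool --commands '[{"dx":0.5,"dy":-10,"dz":0,"yaw":0},{"dx":1,"dy":-15,"dz":20,"yaw":0},{"dx":-5,"dy":0,"dz":35,"yaw":-7},{"dx":-20,"dy":0,"dz":0,"yaw":-7},{"dx":-20,"dy":10,"dz":0,"yaw":-7}]'

```text
t: 8.48
eef_pos: [638.0, 52.9, 70.4]
tcp_rot: [3.138, -0.001, 1.273]
ft_force: [0.4, 0.2, -1.2]
opening: 0.552
```

Request:
drive_tool --commands '[{"dx":-15,"dy":15,"dz":0,"yaw":-7},{"dx":-15,"dy":15,"dz":0,"yaw":-7},{"dx":-10,"dy":10,"dz":0,"yaw":-7},{"dx":-5,"dy":10,"dz":0,"yaw":-7},{"dx":0,"dy":10,"dz":0,"yaw":-7}]'

```text
t: 8.9
eef_pos: [591.2, 115.0, 68.9]
tcp_rot: [-3.141, 0.0, 0.664]
ft_force: [0.5, -0.4, 0.9]
opening: 0.547
```

Request:
drive_tool --commands '[{"dx":0,"dy":0,"dz":0,"yaw":-7},{"dx":0,"dy":0,"dz":0,"yaw":-7},{"dx":0,"dy":0,"dz":0,"yaw":-7},{"dx":0,"dy":0,"dz":0,"yaw":-7},{"dx":0,"dy":0,"dz":0,"yaw":-6}]'

```text
t: 9.32
eef_pos: [592.3, 114.5, 68.7]
tcp_rot: [-3.141, -0.0, 0.07]
ft_force: [-0.4, 0.0, 1.0]
opening: 0.545
```

```bash
python3 look.py side a4s 150 200 350 350 4
```

```text
9.3667
```

View pics/a4s.png

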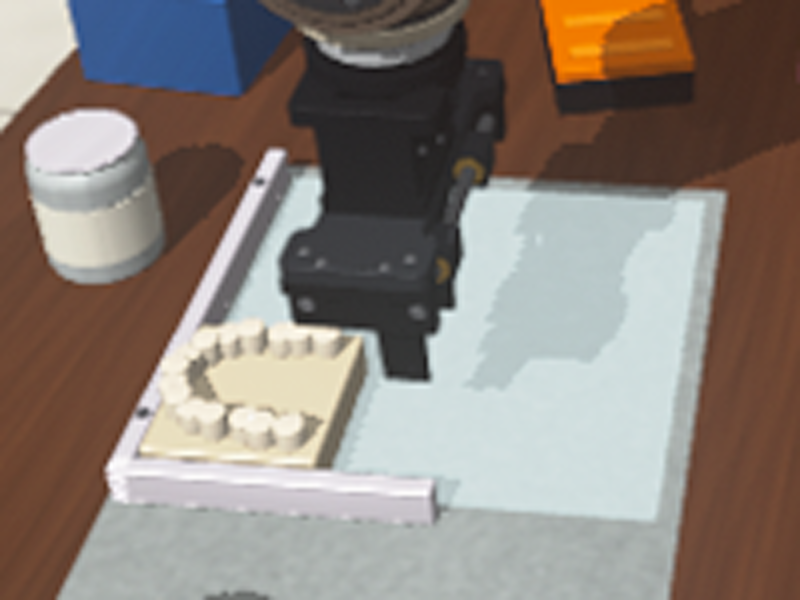

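Request:
drive_tool --commands '[{"dx":0,"dy":0,"dz":-30,"yaw":0.8},{"dx":0,"dy":0,"dz":-25,"yaw":0},{"dx":10,"dy":0.8,"dz":0,"yaw":0},{"dx":10,"dy":0.8,"dz":0,"yaw":0},{"dx":6,"dy":0.5,"dz":0,"yaw":0}]'

```text
t: 9.78
eef_pos: [619.0, 116.5, 13.3]
tcp_rot: [-3.142, 0.0, 0.092]
ft_force: [-0.5, 0.5, -0.1]
opening: 0.551
```

Request:
drive_tool --commands '[{"dx":3,"dy":0.3,"dz":0,"yaw":0},{"dx":3,"dy":0.3,"dz":0,"yaw":0},{"dx":3,"dy":0.3,"dz":0,"yaw":0},{"dx":2,"dy":0.2,"dz":0,"yaw":0}]'

```text
t: 10.12
eef_pos: [629.1, 117.5, 13.8]
tcp_rot: [3.142, 0.001, 0.091]
ft_force: [-4.0, -0.7, 2.4]
opening: 0.554
```

Request:
drive_tool --commands '[{"dx":2,"dy":0.2,"dz":0,"yaw":0},{"dx":1,"dy":0,"dz":0,"yaw":0}]'

```text
t: 10.28
eef_pos: [630.0, 117.6, 13.8]
tcp_rot: [3.142, 0.005, 0.091]
ft_force: [-15.8, -1.4, 12.2]
opening: 0.55
```

Request:
drive_tool --commands '[{"dx":2,"dy":0.2,"dz":0,"yaw":0},{"dx":0,"dy":0,"dz":0,"yaw":0}]'

```text
t: 10.45
eef_pos: [630.0, 117.6, 13.7]
tcp_rot: [3.141, 0.01, 0.091]
ft_force: [-20.8, -3.5, 14.8]
opening: 0.549
```

Request:
drive_tool --commands '[{"dx":-15,"dy":-2,"dz":0,"yaw":0},{"dx":-10,"dy":-10,"dz":30,"yaw":7},{"dx":0,"dy":-25,"dz":30,"yaw":7},{"dx":0,"dy":-35,"dz":15,"yaw":7},{"dx":0,"dy":-38,"dz":0,"yaw":7}]' --grip 0.4

```text
t: 10.87
eef_pos: [610.7, 7.9, 92.5]
tcp_rot: [3.138, -0.005, 0.587]
ft_force: [0.7, -0.7, -0.2]
opening: 0.401
```

Request:
drive_tool --commands '[{"dx":0,"dy":-38,"dz":0,"yaw":7},{"dx":0,"dy":-38,"dz":0,"yaw":7},{"dx":0,"dy":-38,"dz":0,"yaw":7},{"dx":0,"dy":-38,"dz":0,"yaw":7},{"dx":0,"dy":-38,"dz":0,"yaw":7}]'

```text
t: 11.28
eef_pos: [609.1, -183.4, 88.9]
tcp_rot: [3.141, -0.0, 1.194]
ft_force: [1.1, 0.2, -0.9]
opening: 0.401
```

Request:
drive_tool --commands '[{"dx":0,"dy":-38,"dz":0,"yaw":7},{"dx":0,"dy":-38,"dz":0,"yaw":7},{"dx":0,"dy":-38,"dz":0,"yaw":7},{"dx":0,"dy":-30,"dz":0,"yaw":7},{"dx":0,"dy":-20,"dz":0,"yaw":7}]'

```text
t: 11.7
eef_pos: [608.8, -348.7, 88.7]
tcp_rot: [3.141, 0.001, 1.803]
ft_force: [0.8, 1.1, 0.8]
opening: 0.402
```

```bash
python3 look.py side b1s 170 150 350 300 4;python3 look.py top b1t 200 110 360 270 3.75;  python3 look.py wrist b1w 0 0 640 480 1
```

```text
11.75
11.8
11.85
```

View pics/b1s.png

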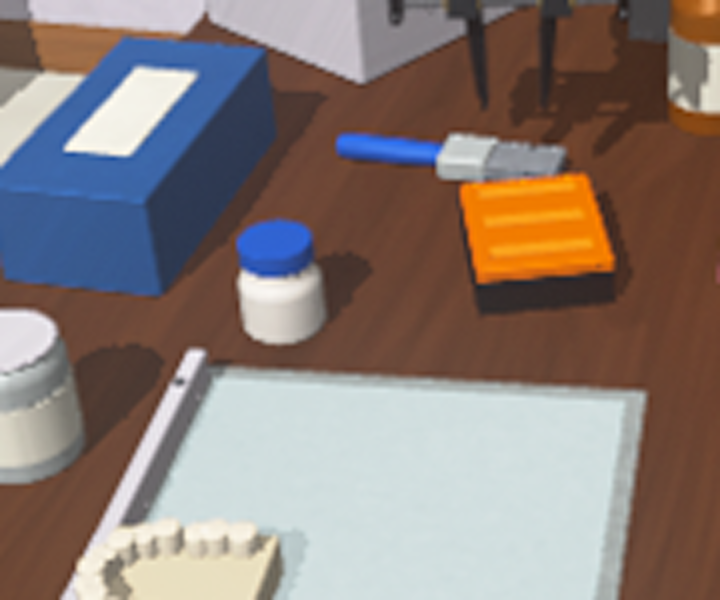

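View pics/b1w.png

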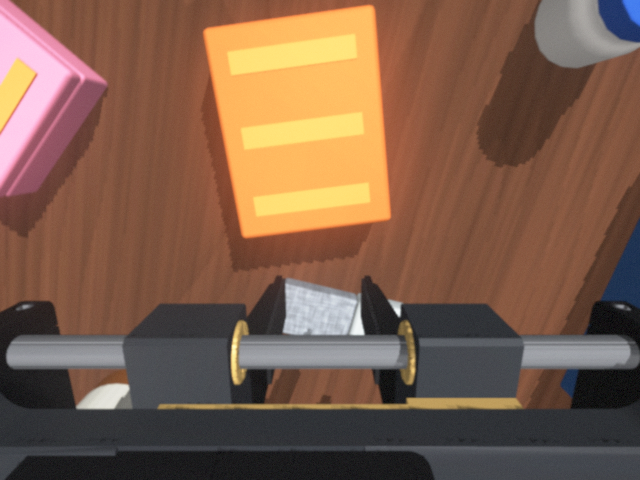

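View pics/b1t.png

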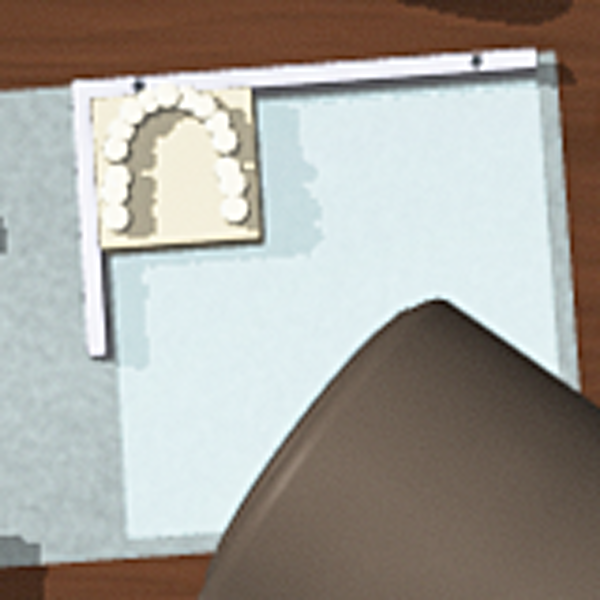

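Run:
```python
from h import *
print(env.state()['eef_pos'],env.state()['tcp_rot'])
print(p2w([(287,280),(360,291),(283,330)],15,"wrist").round(1))
print(p2w([(287,280),(360,291)],5,"wrist").round(1))
print(p2w([(206,28),(375,6),(390,218),(245,238)],38,"wrist").round(1))
print(p2w([(462,180),(463,203),(480,205)],15,"top").round(1))
```

```text
[ 608.81425523 -346.73773167   88.36956379] [ 3.14142603e+00 -5.52321242e-05  1.79560104e+00]
[[ 587.1 -371.    15. ]
 [ 640.2 -367.5   15. ]
 [ 592.  -410.7   15. ]]
[[ 586.9 -375.     5. ]
 [ 642.2 -371.4    5. ]]
[[ 515.9 -228.6   38. ]
 [ 602.4 -198.1   38. ]
 [ 641.5 -307.3   38. ]
 [ 556.1 -340.    38. ]]
[[ 639.1 -375.2   15. ]
 [ 585.5 -377.8   15. ]
 [ 581.6 -417.    15. ]]
```

Request:
drive_tool --commands '[{"dx":-17,"dy":0,"dz":-10,"yaw":7},{"dx":0,"dy":0,"dz":-22,"yaw":0},{"dx":0,"dy":0,"dz":-22,"yaw":0},{"dx":0,"dy":0,"dz":-18,"yaw":0},{"dx":0,"dy":0,"dz":0,"yaw":0}]'

```text
t: 12.27
eef_pos: [591.2, -343.2, 13.5]
tcp_rot: [-3.139, -0.004, 1.919]
ft_force: [-0.2, 0.2, 0.6]
opening: 0.399
```

Request:
drive_tool --commands '[{"dx":-1,"dy":8,"dz":0,"yaw":0},{"dx":-1,"dy":10,"dz":0,"yaw":-2},{"dx":-1,"dy":10,"dz":0,"yaw":-2},{"dx":-1,"dy":10,"dz":0,"yaw":-2},{"dx":-1,"dy":10,"dz":0,"yaw":-2}]'

```text
t: 12.68
eef_pos: [587.8, -296.3, 18.4]
tcp_rot: [3.14, 0.001, 1.779]
ft_force: [-0.2, -2.5, -0.5]
opening: 0.397
```

Request:
drive_tool --commands '[{"dx":-1,"dy":12,"dz":0,"yaw":-2},{"dx":-1,"dy":12,"dz":0,"yaw":-2},{"dx":-1,"dy":12,"dz":0,"yaw":-2},{"dx":-1,"dy":12,"dz":0,"yaw":-1.5},{"dx":-1,"dy":12,"dz":0,"yaw":0}]'

```text
t: 13.1
eef_pos: [582.9, -236.3, 18.4]
tcp_rot: [3.139, 0.001, 1.649]
ft_force: [-0.1, -3.2, 1.4]
opening: 0.396
```

```bash
python3 look.py side b2s 170 150 350 300 4;  python3 look.py wrist b2w 0 0 640 480 1
```

```text
13.15
13.2
```

View pics/b2s.png

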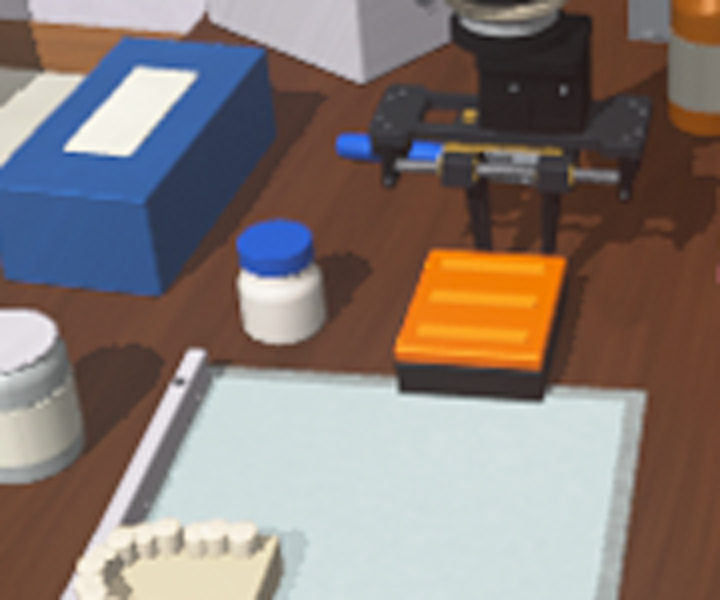

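View pics/b2w.png

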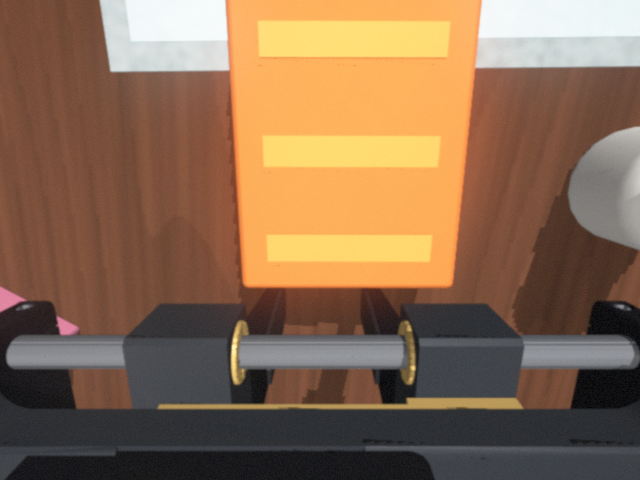

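Request:
drive_tool --commands '[{"dx":-1,"dy":12,"dz":0,"yaw":0},{"dx":-1,"dy":12,"dz":0,"yaw":0},{"dx":-1,"dy":12,"dz":0,"yaw":0},{"dx":-1,"dy":12,"dz":0,"yaw":0},{"dx":-1,"dy":12,"dz":0,"yaw":0}]'

```text
t: 13.62
eef_pos: [578.2, -177.9, 17.8]
tcp_rot: [3.139, 0.002, 1.65]
ft_force: [0.3, -4.1, 4.6]
opening: 0.4
```

Request:
drive_tool --commands '[{"dx":-1,"dy":12,"dz":0,"yaw":0},{"dx":-1,"dy":12,"dz":0,"yaw":0},{"dx":-1,"dy":12,"dz":0,"yaw":0},{"dx":-1,"dy":12,"dz":0,"yaw":0},{"dx":-1,"dy":12,"dz":0,"yaw":0}]'

```text
t: 14.03
eef_pos: [573.3, -117.8, 17.8]
tcp_rot: [3.139, 0.002, 1.65]
ft_force: [1.9, -5.9, 3.3]
opening: 0.4
```

Request:
drive_tool --commands '[{"dx":-1,"dy":11,"dz":0,"yaw":0},{"dx":-1,"dy":10,"dz":0,"yaw":0},{"dx":-0.6,"dy":7,"dz":0,"yaw":0},{"dx":-0.4,"dy":4,"dz":0,"yaw":0},{"dx":0,"dy":1,"dz":0,"yaw":0}]'

```text
t: 14.45
eef_pos: [569.4, -84.0, 16.8]
tcp_rot: [3.141, 0.0, 1.651]
ft_force: [-0.5, -5.3, 3.6]
opening: 0.399
```

```bash
python3 look.py side b3s 150 200 350 350 4
```

```text
14.5
```

View pics/b3s.png

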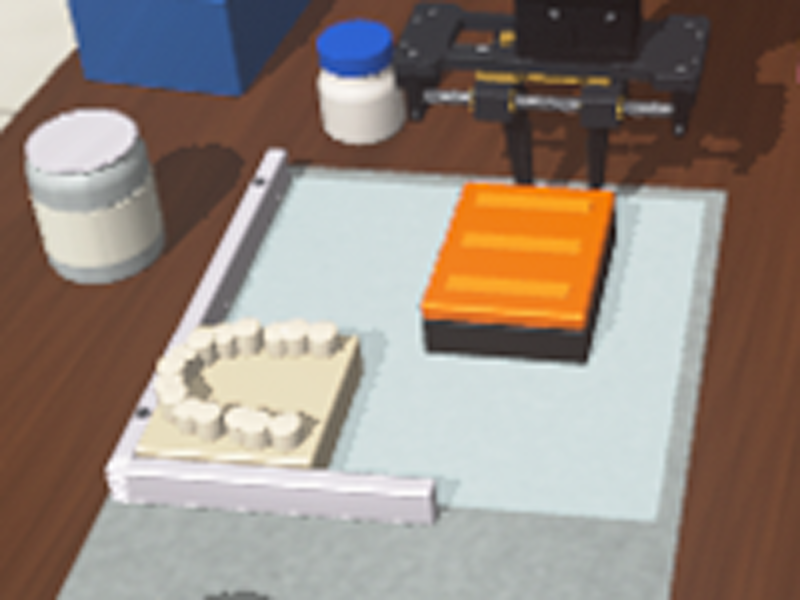

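Request:
drive_tool --commands '[{"dx":1,"dy":-12,"dz":0,"yaw":0},{"dx":-5,"dy":-5,"dz":25,"yaw":0},{"dx":-15,"dy":0,"dz":25,"yaw":-7},{"dx":-20,"dy":0,"dz":0,"yaw":-7},{"dx":-20,"dy":5,"dz":0,"yaw":-7}]' --grip 0.55

```text
t: 14.92
eef_pos: [510.0, -97.9, 67.4]
tcp_rot: [3.14, -0.0, 1.277]
ft_force: [-0.2, -0.8, -0.8]
opening: 0.55
```

Request:
drive_tool --commands '[{"dx":-5,"dy":10,"dz":0,"yaw":-7},{"dx":0,"dy":10,"dz":0,"yaw":-7},{"dx":0,"dy":10,"dz":0,"yaw":-7},{"dx":0,"dy":10,"dz":0,"yaw":-7},{"dx":0,"dy":10,"dz":0,"yaw":-7}]'

```text
t: 15.33
eef_pos: [505.0, -46.8, 66.3]
tcp_rot: [-3.141, 0.001, 0.666]
ft_force: [-0.4, -1.0, -0.0]
opening: 0.549
```

Request:
drive_tool --commands '[{"dx":0,"dy":10,"dz":0,"yaw":-7},{"dx":0,"dy":8,"dz":0,"yaw":-7},{"dx":0,"dy":8,"dz":-20,"yaw":-7},{"dx":0,"dy":0,"dz":-20,"yaw":-7},{"dx":0,"dy":0,"dz":0,"yaw":-6}]'

```text
t: 15.75
eef_pos: [503.8, -20.6, 23.7]
tcp_rot: [-3.14, 0.005, 0.073]
ft_force: [-0.2, -0.2, -0.2]
opening: 0.552
```

```bash
python3 look.py wrist b4w 0 0 640 480 1
```

```text
15.8
```

View pics/b4w.png

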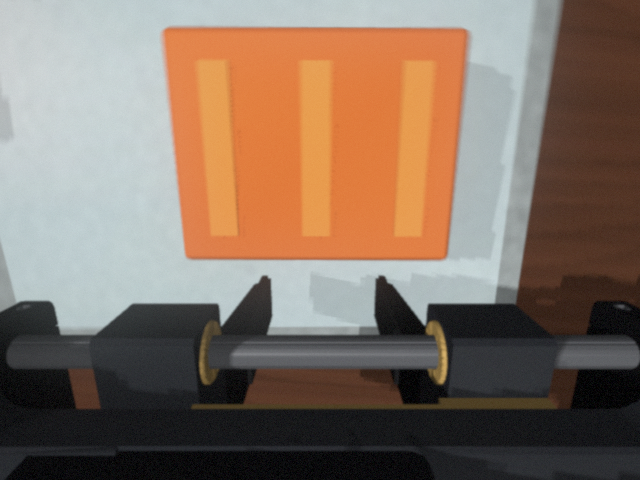

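Request:
drive_tool --commands '[{"dx":8,"dy":0.7,"dz":-8,"yaw":0.6},{"dx":12,"dy":1,"dz":0,"yaw":0},{"dx":12,"dy":1,"dz":0,"yaw":0},{"dx":12,"dy":1,"dz":0,"yaw":0},{"dx":12,"dy":1,"dz":0,"yaw":0}]'

```text
t: 16.22
eef_pos: [562.0, -16.3, 18.3]
tcp_rot: [-3.141, 0.001, 0.095]
ft_force: [-1.0, -0.1, -1.5]
opening: 0.55
```

Request:
drive_tool --commands '[{"dx":12,"dy":1,"dz":0,"yaw":0},{"dx":12,"dy":1,"dz":0,"yaw":0},{"dx":12,"dy":1,"dz":0,"yaw":0},{"dx":12,"dy":1,"dz":0,"yaw":0},{"dx":9,"dy":0.8,"dz":0,"yaw":0}]'

```text
t: 16.63
eef_pos: [619.3, -11.4, 18.3]
tcp_rot: [-3.142, 0.001, 0.094]
ft_force: [-3.5, -0.5, -0.3]
opening: 0.548
```

Request:
drive_tool --commands '[{"dx":6,"dy":0.5,"dz":0,"yaw":0},{"dx":4,"dy":0.4,"dz":0,"yaw":0},{"dx":3,"dy":0.2,"dz":0,"yaw":0}]'

```text
t: 16.88
eef_pos: [631.4, -10.0, 18.4]
tcp_rot: [-3.142, 0.001, 0.091]
ft_force: [-2.0, -0.5, -2.2]
opening: 0.549
```

```bash
python3 look.py side b5s 150 200 350 350 4;  python3 look.py top b5t 200 110 360 270 3.75
```

```text
16.9333
16.9833
```

View pics/b5s.png

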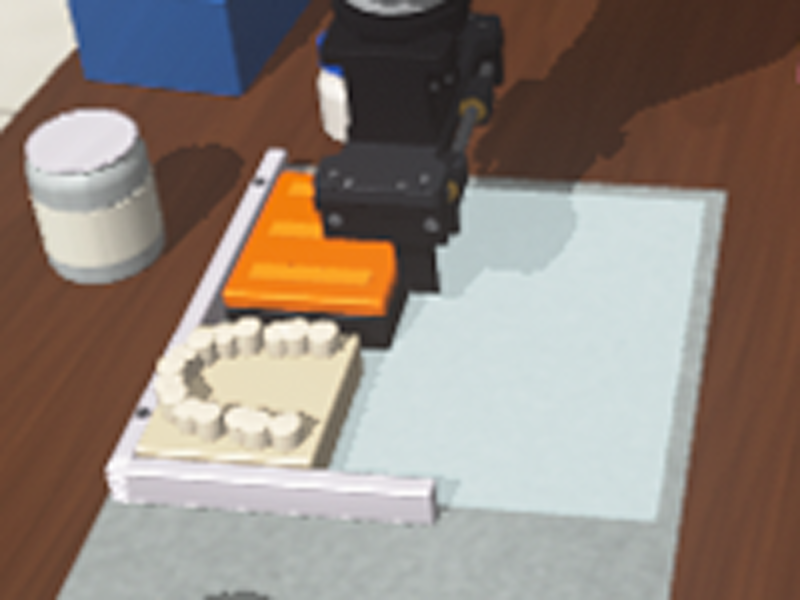

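Request:
drive_tool --commands '[{"dx":4,"dy":0.3,"dz":0,"yaw":0},{"dx":-18,"dy":-2,"dz":0,"yaw":0},{"dx":-5,"dy":-15,"dz":30,"yaw":7},{"dx":0,"dy":-30,"dz":30,"yaw":7},{"dx":5,"dy":-30,"dz":0,"yaw":7}]' --grip 0.5

```text
t: 17.4
eef_pos: [618.9, -86.6, 83.4]
tcp_rot: [3.137, -0.005, 0.465]
ft_force: [1.2, 0.5, 0.6]
opening: 0.499
```

Request:
drive_tool --commands '[{"dx":15,"dy":-10,"dz":0,"yaw":7},{"dx":15,"dy":-5,"dz":0,"yaw":7},{"dx":15,"dy":0,"dz":0,"yaw":7},{"dx":15,"dy":0,"dz":0,"yaw":7},{"dx":10,"dy":0,"dz":0,"yaw":7}]'

```text
t: 17.82
eef_pos: [688.7, -101.4, 78.4]
tcp_rot: [3.14, -0.0, 1.073]
ft_force: [-0.2, -0.3, 0.1]
opening: 0.499
```

Request:
drive_tool --commands '[{"dx":5,"dy":0,"dz":0,"yaw":7},{"dx":5,"dy":0,"dz":0,"yaw":7},{"dx":0,"dy":0,"dz":0,"yaw":7},{"dx":0,"dy":0,"dz":0,"yaw":7},{"dx":0,"dy":0,"dz":0,"yaw":6}]'

```text
t: 18.23
eef_pos: [697.6, -101.1, 78.3]
tcp_rot: [3.141, 0.0, 1.668]
ft_force: [-0.0, 0.2, 0.2]
opening: 0.501
```

```bash
python3 look.py side b6s 150 200 350 350 4;  python3 look.py wrist b6w 0 0 640 480 1
```

```text
18.2833
18.3333
```

View pics/b6s.png

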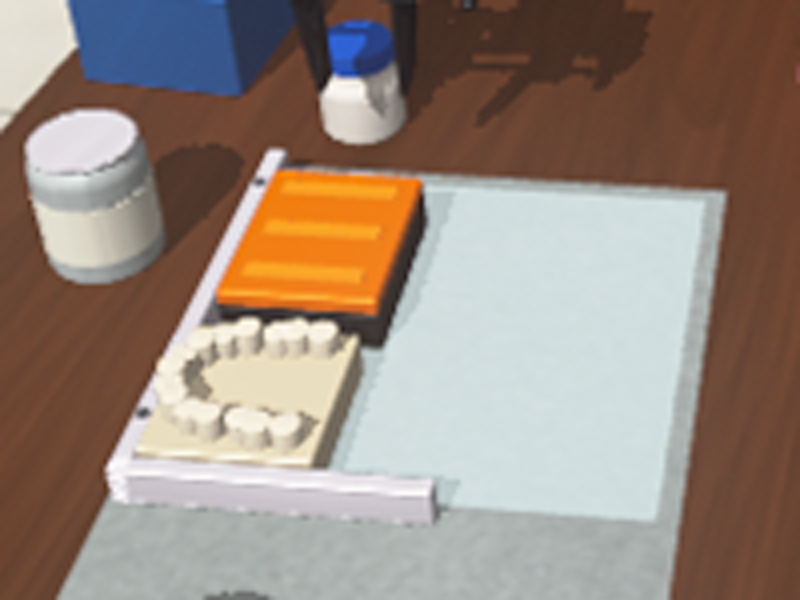

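View pics/b6w.png

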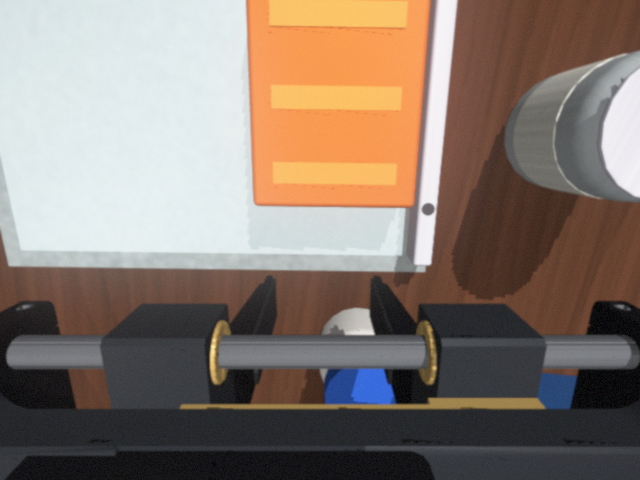

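Request:
drive_tool --commands '[{"dx":0,"dy":8,"dz":-10,"yaw":-1},{"dx":0,"dy":0,"dz":-25,"yaw":0},{"dx":0,"dy":0,"dz":-25,"yaw":0},{"dx":-0.8,"dy":10,"dz":0,"yaw":0},{"dx":-0.8,"dy":10,"dz":0,"yaw":0}]'

```text
t: 18.75
eef_pos: [695.2, -72.7, 17.4]
tcp_rot: [-3.14, -0.0, 1.64]
ft_force: [-0.7, -1.8, -0.3]
opening: 0.498
```

Request:
drive_tool --commands '[{"dx":-0.7,"dy":8,"dz":0,"yaw":0},{"dx":-0.5,"dy":6,"dz":0,"yaw":0},{"dx":-0.4,"dy":5,"dz":0,"yaw":0}]'

```text
t: 19.0
eef_pos: [696.0, -55.8, 20.4]
tcp_rot: [3.136, 0.006, 1.646]
ft_force: [3.8, -39.2, 1.5]
opening: 0.498
```

Request:
drive_tool --commands '[{"dx":0.5,"dy":-10,"dz":0,"yaw":0},{"dx":1,"dy":-12,"dz":20,"yaw":0},{"dx":-5,"dy":0,"dz":35,"yaw":-7},{"dx":-15,"dy":0,"dz":0,"yaw":-7},{"dx":-20,"dy":0,"dz":0,"yaw":-7}]'

```text
t: 19.42
eef_pos: [657.2, -76.0, 76.4]
tcp_rot: [3.135, -0.001, 1.271]
ft_force: [0.4, -0.2, -1.1]
opening: 0.501
```

Request:
drive_tool --commands '[{"dx":-20,"dy":10,"dz":0,"yaw":-7},{"dx":-15,"dy":15,"dz":0,"yaw":-7},{"dx":-6,"dy":15,"dz":0,"yaw":-7},{"dx":0,"dy":15,"dz":0,"yaw":-7},{"dx":0,"dy":15,"dz":0,"yaw":-7}]'

```text
t: 19.83
eef_pos: [614.7, -5.0, 74.7]
tcp_rot: [3.14, -0.002, 0.659]
ft_force: [0.2, -0.1, -0.0]
opening: 0.5
```

Request:
drive_tool --commands '[{"dx":0,"dy":15,"dz":0,"yaw":-7},{"dx":0,"dy":0,"dz":0,"yaw":-7},{"dx":0,"dy":0,"dz":0,"yaw":-7},{"dx":0,"dy":0,"dz":0,"yaw":-7},{"dx":0,"dy":0,"dz":0,"yaw":-6}]'

```text
t: 20.25
eef_pos: [615.0, 9.6, 74.5]
tcp_rot: [3.141, -0.002, 0.066]
ft_force: [0.6, 0.6, 0.1]
opening: 0.503
```

```bash
python3 look.py side b7s 150 200 350 350 4;  python3 look.py wrist b7w 0 0 640 480 1
```

```text
20.3
20.35
```

View pics/b7s.png

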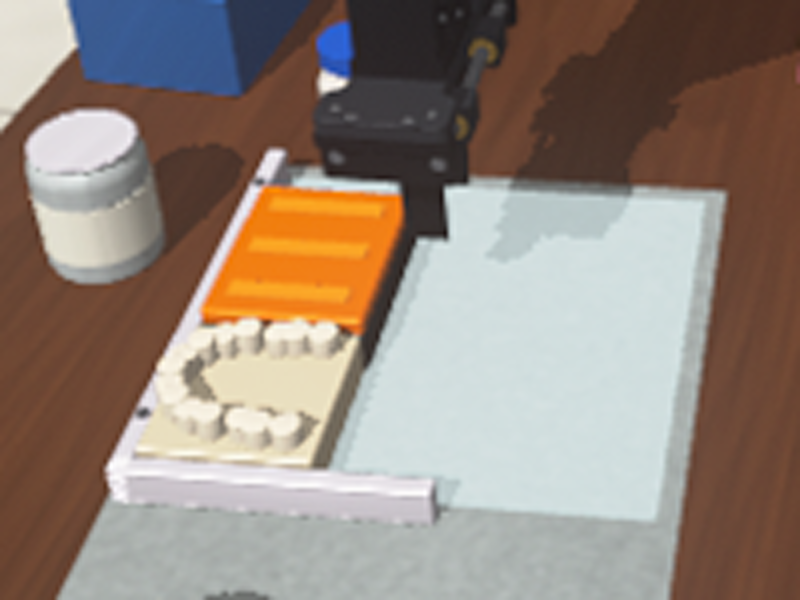

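View pics/b7w.png

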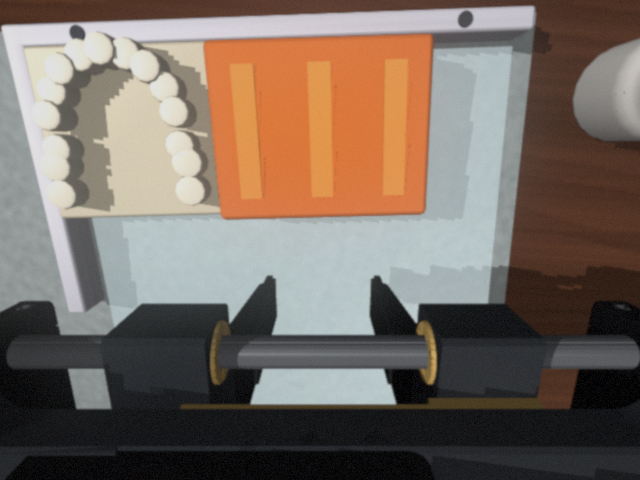

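Request:
drive_tool --commands '[{"dx":0,"dy":0,"dz":-30,"yaw":0.9},{"dx":0,"dy":0,"dz":-28,"yaw":0},{"dx":9,"dy":0.7,"dz":0,"yaw":0},{"dx":6,"dy":0.5,"dz":0,"yaw":0},{"dx":4,"dy":0.3,"dz":0,"yaw":0}]'

```text
t: 20.77
eef_pos: [635.5, 10.6, 16.7]
tcp_rot: [3.141, -0.002, 0.09]
ft_force: [0.2, 0.2, 1.7]
opening: 0.499
```

Request:
drive_tool --commands '[{"dx":3,"dy":0.2,"dz":0,"yaw":0},{"dx":2,"dy":0.2,"dz":0,"yaw":0},{"dx":2,"dy":0.2,"dz":0,"yaw":0}]'

```text
t: 21.02
eef_pos: [639.6, 11.0, 16.3]
tcp_rot: [3.142, 0.003, 0.089]
ft_force: [-15.7, -4.4, 13.1]
opening: 0.497
```

Request:
drive_tool --commands '[{"dx":2,"dy":0.2,"dz":0,"yaw":0},{"dx":0,"dy":0,"dz":0,"yaw":0}]'

```text
t: 21.18
eef_pos: [639.6, 11.0, 16.4]
tcp_rot: [-3.141, 0.007, 0.089]
ft_force: [-19.1, -4.1, 15.2]
opening: 0.5
```

Request:
drive_tool --commands '[{"dx":-18,"dy":-2,"dz":0,"yaw":0},{"dx":-10,"dy":5,"dz":35,"yaw":7},{"dx":-10,"dy":15,"dz":35,"yaw":7},{"dx":-15,"dy":25,"dz":25,"yaw":7},{"dx":-17,"dy":30,"dz":20,"yaw":7}]' --grip 1.0

```text
t: 21.6
eef_pos: [573.3, 84.1, 133.4]
tcp_rot: [3.139, -0.004, 0.582]
ft_force: [0.6, 1.1, -0.1]
opening: 0.796
```

Request:
drive_tool --commands '[{"dx":-16,"dy":28,"dz":10,"yaw":7},{"dx":-16,"dy":28,"dz":0,"yaw":7},{"dx":-16,"dy":28,"dz":0,"yaw":7},{"dx":-16,"dy":28,"dz":0,"yaw":7},{"dx":-16,"dy":28,"dz":0,"yaw":7}]'

```text
t: 22.02
eef_pos: [492.1, 225.6, 141.4]
tcp_rot: [3.14, -0.001, 1.194]
ft_force: [-0.1, 0.7, -0.0]
opening: 0.999
```

Request:
drive_tool --commands '[{"dx":-16,"dy":28,"dz":0,"yaw":7},{"dx":-16,"dy":28,"dz":0,"yaw":7},{"dx":-8,"dy":28,"dz":0,"yaw":7},{"dx":-8,"dy":28,"dz":0,"yaw":6.7},{"dx":0,"dy":10,"dz":0,"yaw":0}]'

```text
t: 22.43
eef_pos: [443.5, 349.3, 141.3]
tcp_rot: [3.14, -0.001, 1.68]
ft_force: [-0.1, 0.2, 0.4]
opening: 0.998
```

```bash
python3 look.py side c1s 100 200 360 440 2.5;  python3 look.py wrist c1w 0 0 640 480 1;python3 look.py top c1t 100 110 360 300 3
```

```text
22.4833
22.5333
22.5833
```

View pics/c1s.png

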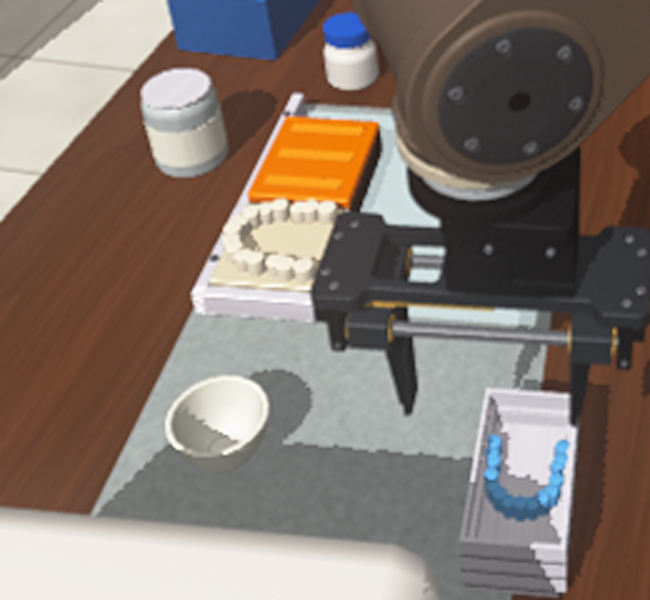

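View pics/c1w.png

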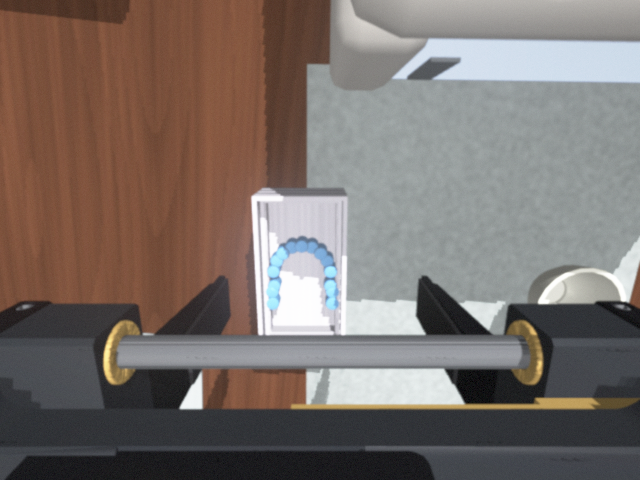

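View pics/c1t.png

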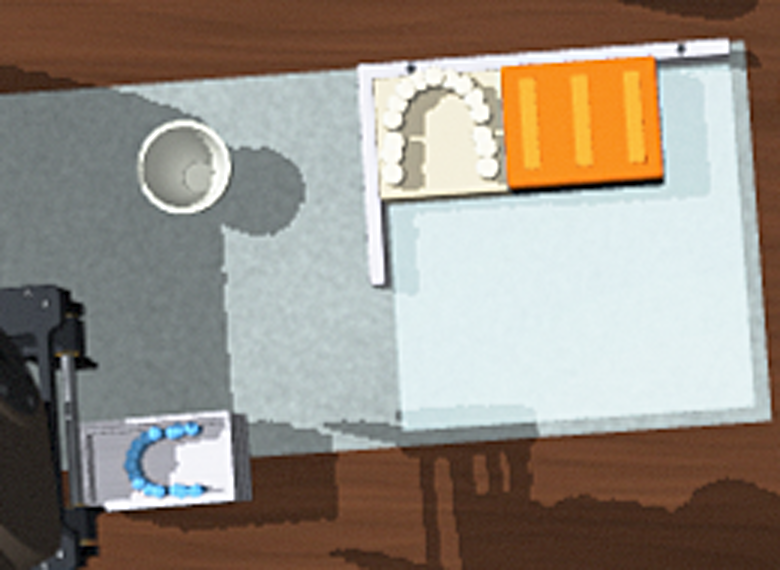

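Run:
```python
from h import *
im=cv2.imread("pics/c1w.png")[170:350,220:380]
cv2.imwrite("pics/c1wz.png",cv2.resize(im,None,fx=3.3,fy=3.3,interpolation=2))
print(p2w([(253,190),(347,189),(348,198),(256,330),(344,335)],62,"wrist").round(1))
print(env.state()['eef_pos'])
```

```text
[[391.9 386.1  62. ]
 [455.7 393.1  62. ]
 [457.1 387.1  62. ]
 [399.3 279.9  62. ]
 [466.5 282.4  62. ]]
[444.75937778 346.40240676 140.53793294]
```

View pics/c1wz.png

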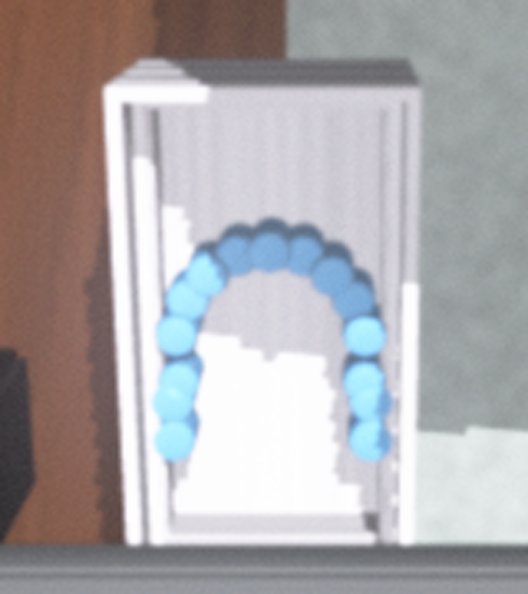

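Run:
```python
from h import *
P=p2w((np.array([(105,87),(421,87),(413,540),(128,540)])+.5)/3.3-.5+[220,170],62,"wrist")[:,:2]
print(P.round(1), np.linalg.norm(P[0]-P[1]))
for a,b in((0,3),(1,2)): d=P[a]-P[b]; print("yaw of y",np.arctan2(-d[0],d[1]).round(3))
d=P[1]-P[0]; print(np.arctan2(d[1],d[0]))
```

```text
[[391.  381.9]
 [456.5 388.4]
 [467.  283.9]
 [401.3 277.3]] 65.75430867149089
yaw of y 0.098
yaw of y 0.1
0.09968632139035638
```

Request:
drive_tool --commands '[{"dx":-14.8,"dy":-20,"dz":0,"yaw":-0.6},{"dx":0,"dy":0,"dz":-30,"yaw":0},{"dx":0,"dy":0,"dz":-30,"yaw":0},{"dx":0,"dy":0,"dz":-10,"yaw":0},{"dx":0,"dy":0,"dz":0,"yaw":0}]'

```text
t: 23.0
eef_pos: [429.5, 324.6, 68.4]
tcp_rot: [-3.138, 0.002, 1.658]
ft_force: [-1.2, 0.4, 0.0]
opening: 1.004
```

Request:
drive_tool --commands '[{"dx":0,"dy":0,"dz":0,"yaw":0},{"dx":0,"dy":0,"dz":0,"yaw":0}]'

```text
t: 23.17
eef_pos: [430.7, 326.2, 71.3]
tcp_rot: [3.14, -0.001, 1.66]
ft_force: [-0.0, 0.5, -0.1]
opening: 1.002
```

```bash
python3 look.py side c2s 240 320 380 460 4.2;  python3 look.py wrist c2w 0 0 640 480 1; python3 -c "
from h import *;print(env.state()['eef_pos'],env.state()['tcp_rot'])"
```

```text
23.2167
23.2667
[430.47322839 326.44156717  71.37966454] [ 3.13965252e+00 -8.52236710e-04  1.66049788e+00]
```

View pics/c2s.png

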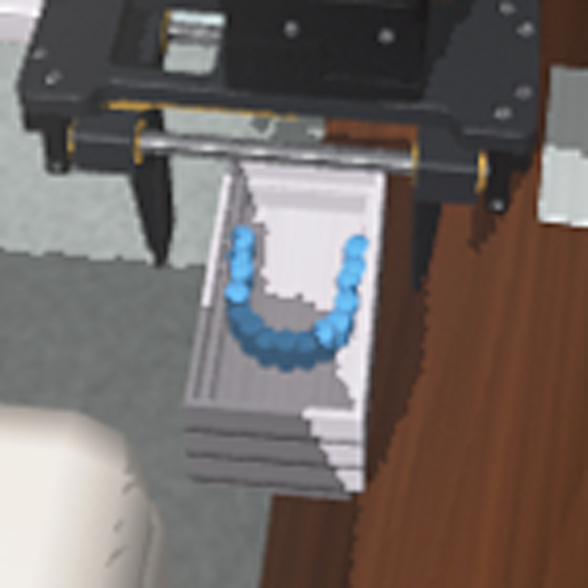

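View pics/c2w.png

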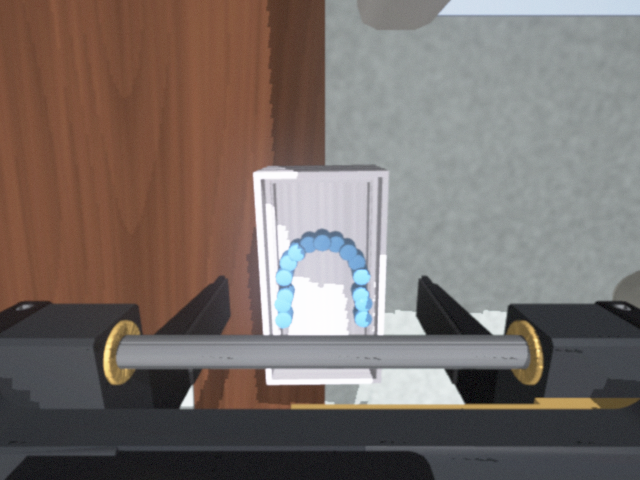

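Request:
drive_tool --commands '[{"dx":0,"dy":0,"dz":-12,"yaw":0.5},{"dx":0,"dy":0,"dz":-8,"yaw":0},{"dx":0,"dy":0,"dz":-2,"yaw":0},{"dx":0,"dy":0,"dz":0,"yaw":0},{"dx":0,"dy":0,"dz":0,"yaw":0}]'

```text
t: 23.68
eef_pos: [429.9, 326.3, 48.4]
tcp_rot: [3.141, -0.0, 1.669]
ft_force: [0.1, -0.3, 0.2]
opening: 1.003
```

```bash
python3 look.py side c3s 240 320 380 460 4.2;   python3 -c "
from h import *;print(env.state()['eef_pos'],env.state()['tcp_rot'])"
```

```text
23.7333
[429.93865143 326.39161859  48.44981464] [ 3.14117034e+00 -1.50474740e-04  1.66960865e+00]
```

View pics/c3s.png

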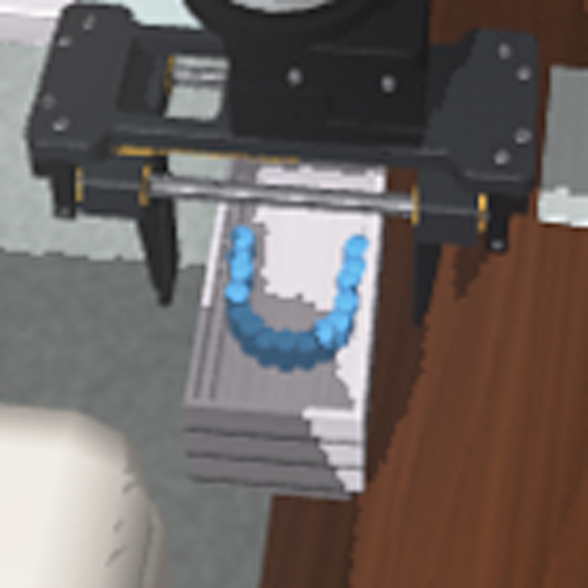

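Request:
drive_tool --commands '[{"dx":0,"dy":0,"dz":0,"yaw":0},{"dx":0,"dy":0,"dz":0,"yaw":0},{"dx":0,"dy":0,"dz":0,"yaw":0},{"dx":0,"dy":0,"dz":0,"yaw":0},{"dx":0,"dy":0,"dz":0,"yaw":0}]' --grip 0.4

```text
t: 24.15
eef_pos: [429.8, 326.2, 48.2]
tcp_rot: [3.141, -0.0, 1.67]
ft_force: [-0.3, 0.1, -0.3]
opening: 0.708
```

Request:
drive_tool --commands '[{"dx":0,"dy":0,"dz":0,"yaw":0},{"dx":0,"dy":0,"dz":0,"yaw":0},{"dx":0,"dy":0,"dz":0,"yaw":0}]'

```text
t: 24.4
eef_pos: [429.9, 326.3, 48.2]
tcp_rot: [3.141, -0.0, 1.67]
ft_force: [0.5, 0.0, 2.4]
opening: 0.688
```

Gripped at 0.69 × 95 ≈ 66 mm. Lift slowly.

Request:
drive_tool --commands '[{"dx":0,"dy":0,"dz":3,"yaw":0},{"dx":0,"dy":0,"dz":4,"yaw":0},{"dx":0,"dy":0,"dz":6,"yaw":0},{"dx":0,"dy":0,"dz":8,"yaw":0},{"dx":0,"dy":0,"dz":8,"yaw":0}]'

```text
t: 24.82
eef_pos: [429.8, 326.3, 78.0]
tcp_rot: [3.141, -0.0, 1.67]
ft_force: [0.2, -0.1, -2.2]
opening: 0.693
```

```bash
python3 look.py side c4s 240 320 380 460 4.2;   python3 -c "
from h import *;print(env.state()['eef_pos'],env.state()['opening'])"
```

```text
24.8667
[430.37096386 326.6284071   79.39823739] 0.6959985225094784
```

View pics/c4s.png

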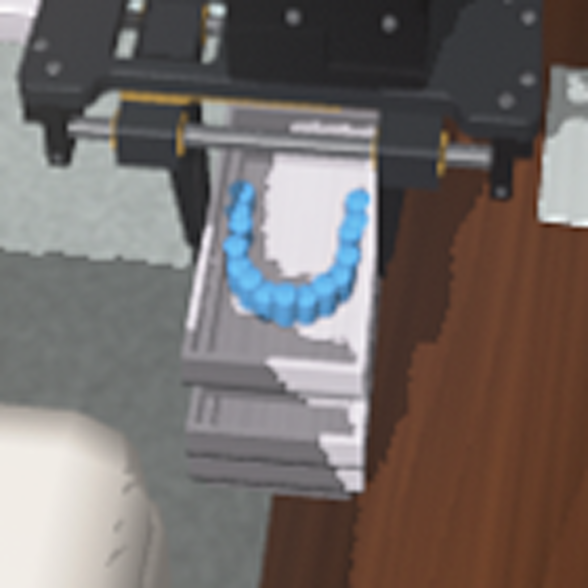

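Request:
drive_tool --commands '[{"dx":0,"dy":0,"dz":15,"yaw":0},{"dx":4,"dy":-6,"dz":12,"yaw":0},{"dx":8,"dy":-12,"dz":5,"yaw":-0.4},{"dx":14,"dy":-22,"dz":0,"yaw":-0.4},{"dx":18,"dy":-27,"dz":0,"yaw":0}]'

```text
t: 25.28
eef_pos: [473.8, 259.4, 110.1]
tcp_rot: [3.14, -0.001, 1.658]
ft_force: [0.6, 0.3, -1.0]
opening: 0.691
```

Request:
drive_tool --commands '[{"dx":18,"dy":-27,"dz":0,"yaw":0},{"dx":18,"dy":-27,"dz":0,"yaw":0},{"dx":18,"dy":-27,"dz":0,"yaw":0},{"dx":18,"dy":-27,"dz":0,"yaw":0},{"dx":15,"dy":-23,"dz":0,"yaw":0}]'

```text
t: 25.7
eef_pos: [561.9, 126.4, 109.6]
tcp_rot: [3.141, 0.0, 1.655]
ft_force: [0.4, 0.2, -0.5]
opening: 0.689
```

Request:
drive_tool --commands '[{"dx":10,"dy":-15,"dz":0,"yaw":0},{"dx":7,"dy":-11,"dz":0,"yaw":0},{"dx":4,"dy":-6,"dz":-10,"yaw":0},{"dx":0,"dy":0,"dz":-15,"yaw":0},{"dx":0,"dy":0,"dz":-15,"yaw":0}]'

```text
t: 26.12
eef_pos: [581.7, 96.4, 68.4]
tcp_rot: [3.141, -0.0, 1.655]
ft_force: [0.4, -0.0, -1.2]
opening: 0.691
```

```bash
python3 look.py side d1s 150 200 350 350 4; python3 look.py wrist d1w 0 0 640 480 1;   python3 -c "
from h import *;print(env.state()['eef_pos'],env.state()['tcp_rot'],env.state()['opening'])"
```

```text
26.1667
26.2167
[580.18894827  96.69738076  66.73164517] [-3.13745352e+00 -2.03661983e-04  1.65620810e+00] 0.6915778747456932
```

View pics/d1s.png

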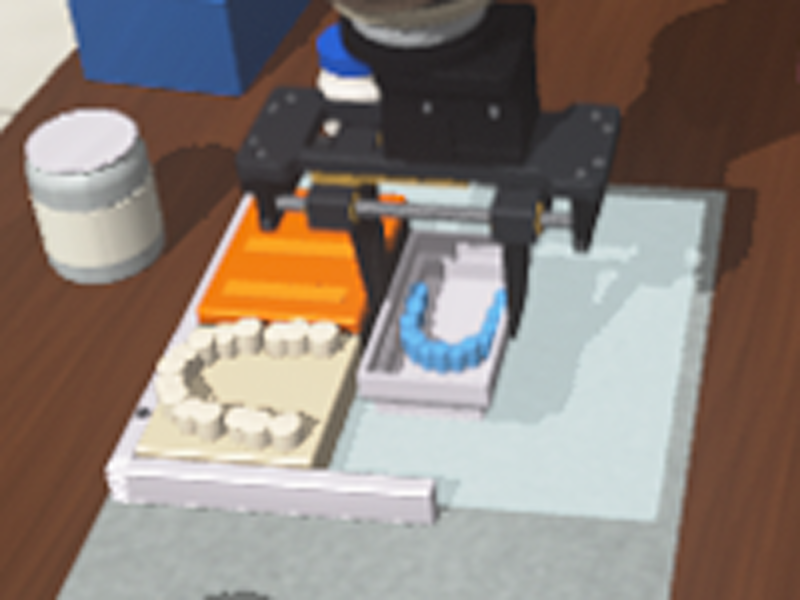

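View pics/d1w.png

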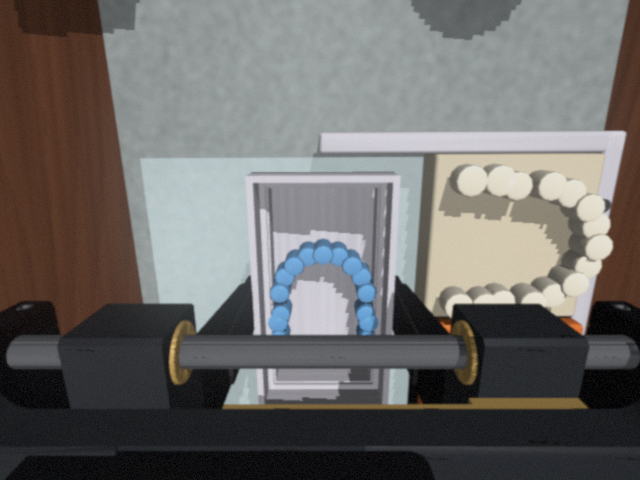

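Request:
drive_tool --commands '[{"dx":0,"dy":0,"dz":-15,"yaw":0},{"dx":0,"dy":0,"dz":-15,"yaw":0},{"dx":0,"dy":0,"dz":-10,"yaw":0},{"dx":0,"dy":0,"dz":-4,"yaw":0},{"dx":0,"dy":0,"dz":0,"yaw":0}]'

```text
t: 26.63
eef_pos: [581.4, 96.6, 24.6]
tcp_rot: [-3.14, -0.0, 1.656]
ft_force: [-0.6, -0.3, -2.2]
opening: 0.694
```

Request:
drive_tool --commands '[{"dx":0,"dy":0,"dz":0,"yaw":0},{"dx":0,"dy":0,"dz":0,"yaw":0}]'

```text
t: 26.8
eef_pos: [582.2, 96.4, 25.8]
tcp_rot: [3.14, 0.0, 1.656]
ft_force: [0.6, -0.1, -0.9]
opening: 0.689
```

Request:
drive_tool --commands '[{"dx":0,"dy":0,"dz":-6,"yaw":0},{"dx":0,"dy":0,"dz":-3,"yaw":0},{"dx":0,"dy":0,"dz":-1,"yaw":0},{"dx":0,"dy":0,"dz":0,"yaw":0},{"dx":0,"dy":0,"dz":0,"yaw":0}]'

```text
t: 27.22
eef_pos: [582.0, 96.2, 16.0]
tcp_rot: [3.141, 0.0, 1.656]
ft_force: [-2.5, -0.3, 10.5]
opening: 0.687
```

Request:
drive_tool --commands '[{"dx":-0.3,"dy":4,"dz":0.5,"yaw":0},{"dx":-0.3,"dy":4,"dz":0,"yaw":0},{"dx":-0.2,"dy":2,"dz":0,"yaw":0},{"dx":0,"dy":0,"dz":0,"yaw":0}]'

```text
t: 27.55
eef_pos: [581.5, 104.2, 16.0]
tcp_rot: [3.141, 0.003, 1.657]
ft_force: [-0.2, -20.9, 6.9]
opening: 0.692
```

Request:
drive_tool --commands '[{"dx":-0.2,"dy":2,"dz":0,"yaw":0},{"dx":0,"dy":0,"dz":0,"yaw":0}]'

```text
t: 27.72
eef_pos: [581.4, 105.2, 15.9]
tcp_rot: [3.141, 0.004, 1.656]
ft_force: [0.9, -28.8, 6.4]
opening: 0.692
```

Request:
drive_tool --commands '[{"dx":0,"dy":0,"dz":0,"yaw":0},{"dx":0,"dy":0,"dz":0,"yaw":0},{"dx":0,"dy":0,"dz":0,"yaw":0}]' --grip 0.82

```text
t: 27.97
eef_pos: [580.7, 108.5, 15.4]
tcp_rot: [-3.142, -0.0, 1.656]
ft_force: [-0.1, 0.2, -0.8]
opening: 0.806
```

Request:
drive_tool --commands '[{"dx":0,"dy":0,"dz":15,"yaw":0},{"dx":0,"dy":0,"dz":35,"yaw":0},{"dx":-5,"dy":0,"dz":20,"yaw":-7},{"dx":-15,"dy":0,"dz":0,"yaw":-7},{"dx":-15,"dy":0,"dz":0,"yaw":-7}]'

```text
t: 28.38
eef_pos: [546.0, 108.8, 86.7]
tcp_rot: [3.139, -0.001, 1.284]
ft_force: [-0.1, 0.0, 0.2]
opening: 0.821
```

Request:
drive_tool --commands '[{"dx":-15,"dy":0,"dz":0,"yaw":-7},{"dx":-10,"dy":0,"dz":0,"yaw":-7},{"dx":0,"dy":0,"dz":0,"yaw":-7},{"dx":0,"dy":0,"dz":0,"yaw":-7},{"dx":0,"dy":0,"dz":0,"yaw":-7}]' --grip 0.55

```text
t: 28.8
eef_pos: [520.6, 108.8, 85.6]
tcp_rot: [-3.142, -0.0, 0.673]
ft_force: [0.6, -0.2, -0.1]
opening: 0.569
```

Request:
drive_tool --commands '[{"dx":0,"dy":0,"dz":0,"yaw":-7},{"dx":0,"dy":0,"dz":0,"yaw":-7},{"dx":0,"dy":0,"dz":0,"yaw":-7},{"dx":0,"dy":0,"dz":0,"yaw":-7},{"dx":0,"dy":0,"dz":0,"yaw":-6}]'

```text
t: 29.22
eef_pos: [520.7, 108.8, 85.5]
tcp_rot: [-3.141, 0.0, 0.079]
ft_force: [-0.0, -0.3, 0.1]
opening: 0.548
```

```bash
python3 look.py side d2s 150 200 350 350 4; python3 look.py wrist d2w 0 0 640 480 1;   python3 -c "
from h import *;print(env.state()['eef_pos'],env.state()['tcp_rot'],env.state()['opening'])"
```

```text
29.2667
29.3167
[520.71642692 108.71576175  85.4946707 ] [-3.14153154e+00  1.02314029e-04  8.36073054e-02] 0.5503668429812976
```

View pics/d2s.png

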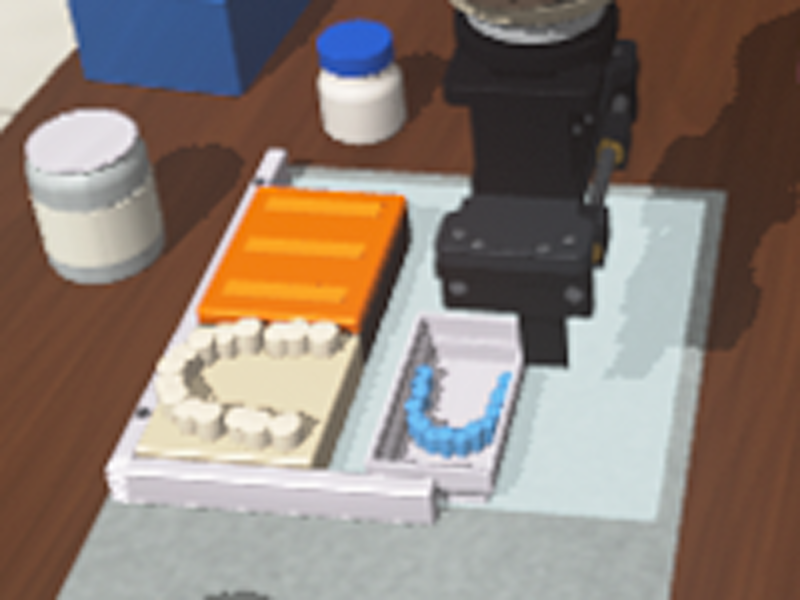

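View pics/d2w.png

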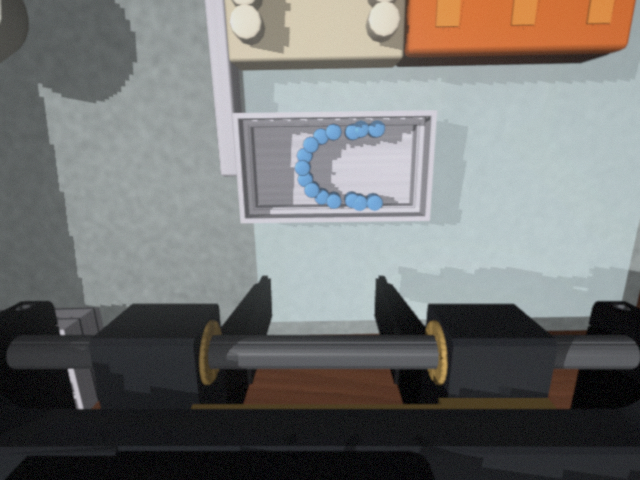

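Request:
drive_tool --commands '[{"dx":0,"dy":-7,"dz":-30,"yaw":0},{"dx":0,"dy":0,"dz":-30,"yaw":0},{"dx":0,"dy":0,"dz":-8.5,"yaw":0},{"dx":0,"dy":0,"dz":0,"yaw":0},{"dx":0,"dy":0,"dz":0,"yaw":0}]'

```text
t: 29.73
eef_pos: [520.9, 101.5, 17.4]
tcp_rot: [3.142, 0.001, 0.087]
ft_force: [-0.1, 0.4, 0.1]
opening: 0.548
```

Request:
drive_tool --commands '[{"dx":8,"dy":0.7,"dz":0,"yaw":0},{"dx":7,"dy":0.6,"dz":0,"yaw":0},{"dx":7,"dy":0.6,"dz":0,"yaw":0},{"dx":6,"dy":0.6,"dz":0,"yaw":0},{"dx":6,"dy":0.5,"dz":0,"yaw":0}]'

```text
t: 30.15
eef_pos: [555.7, 104.3, 17.6]
tcp_rot: [3.141, -0.001, 0.085]
ft_force: [-1.4, 0.0, 1.6]
opening: 0.552
```

Request:
drive_tool --commands '[{"dx":4,"dy":0.4,"dz":0,"yaw":0},{"dx":3,"dy":0.3,"dz":0,"yaw":0},{"dx":2,"dy":0.2,"dz":0,"yaw":0},{"dx":0,"dy":0,"dz":0,"yaw":0}]'

```text
t: 30.48
eef_pos: [564.2, 105.2, 17.0]
tcp_rot: [3.141, -0.0, 0.085]
ft_force: [0.4, 0.9, 0.1]
opening: 0.547
```

Request:
drive_tool --commands '[{"dx":2,"dy":0.2,"dz":0,"yaw":0},{"dx":0,"dy":0,"dz":0,"yaw":0}]'

```text
t: 30.65
eef_pos: [564.6, 105.2, 16.9]
tcp_rot: [3.141, 0.003, 0.085]
ft_force: [-5.2, -0.8, 3.7]
opening: 0.55
```

Request:
drive_tool --commands '[{"dx":2,"dy":0.2,"dz":0,"yaw":0},{"dx":0,"dy":0,"dz":0,"yaw":0}]'

```text
t: 30.82
eef_pos: [564.7, 105.2, 16.9]
tcp_rot: [3.141, 0.007, 0.085]
ft_force: [-13.5, -3.5, 10.0]
opening: 0.553
```

Request:
drive_tool --commands '[{"dx":-10,"dy":-1,"dz":0,"yaw":0},{"dx":-20,"dy":-1,"dz":10,"yaw":0},{"dx":-20,"dy":0,"dz":30,"yaw":0},{"dx":-5,"dy":-10,"dz":35,"yaw":0},{"dx":0,"dy":-10,"dz":30,"yaw":0}]'

```text
t: 31.23
eef_pos: [511.2, 83.7, 123.5]
tcp_rot: [-3.142, 0.001, 0.086]
ft_force: [1.1, 0.6, -0.5]
opening: 0.55
```

Request:
drive_tool --commands '[{"dx":0,"dy":0,"dz":30,"yaw":0},{"dx":0,"dy":0,"dz":0,"yaw":0},{"dx":0,"dy":0,"dz":0,"yaw":0}]'

```text
t: 31.48
eef_pos: [513.4, 83.5, 153.4]
tcp_rot: [3.141, -0.004, 0.085]
ft_force: [-0.1, 0.2, -0.9]
opening: 0.553
```

```bash
python3 look.py side e1s 150 200 350 350 4; python3 look.py wrist e1w 0 0 640 480 1.2;   python3 -c "
from h import *;print(env.state()['eef_pos'],env.state()['tcp_rot'],env.state()['opening'])"
```

```text
31.5333
31.5833
[512.40910852  83.61304206 151.32899677] [3.14157936e+00 8.78434889e-04 8.49473881e-02] 0.5464404832060422
```

View pics/e1s.png

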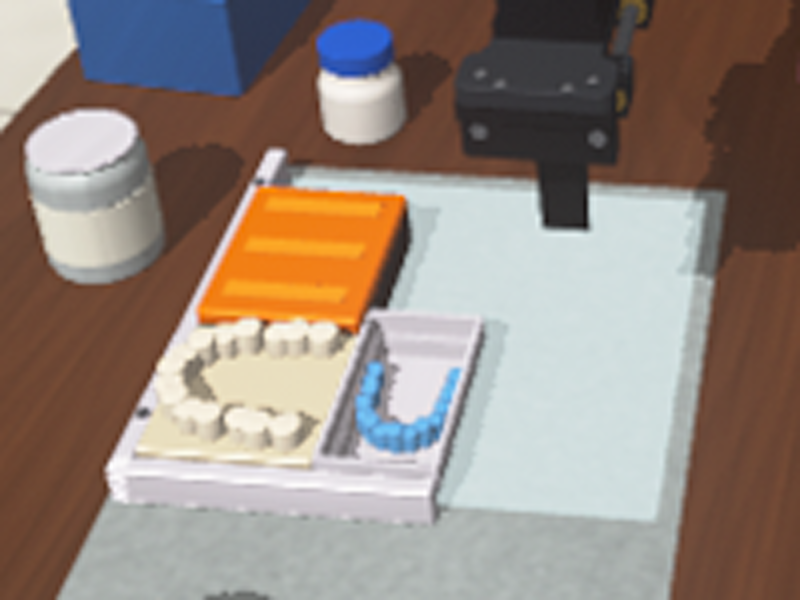

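View pics/e1w.png

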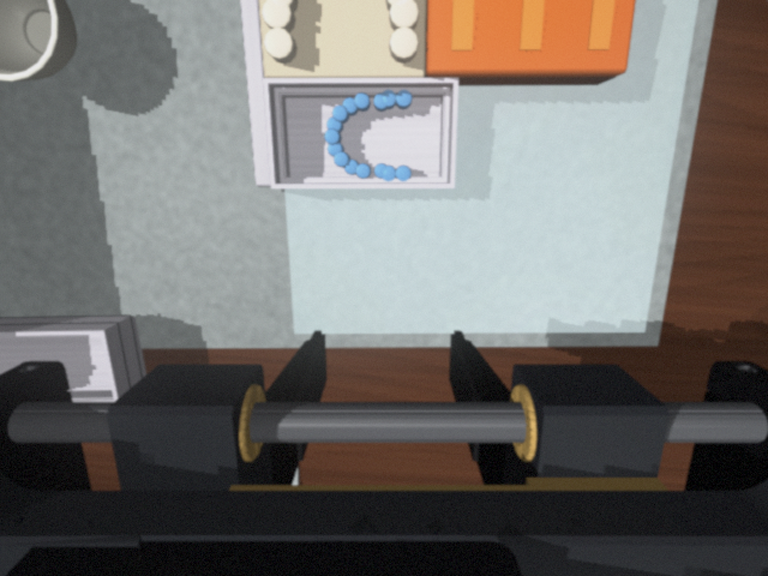

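```bash
python3 look.py top e1t 215 115 305 225 5
python3 - <<'E'
from h import *
im=cv2.imread("pics/e1w.png")
cv2.imwrite("pics/e1wz.png",cv2.resize(im[0:230,220:480],None,fx=2.6,fy=2.6,interpolation=2))
E
```

```text
31.6333
```

View pics/e1t.png

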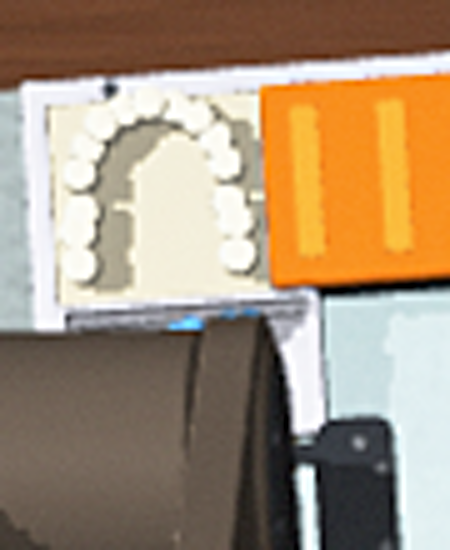

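View pics/e1wz.png

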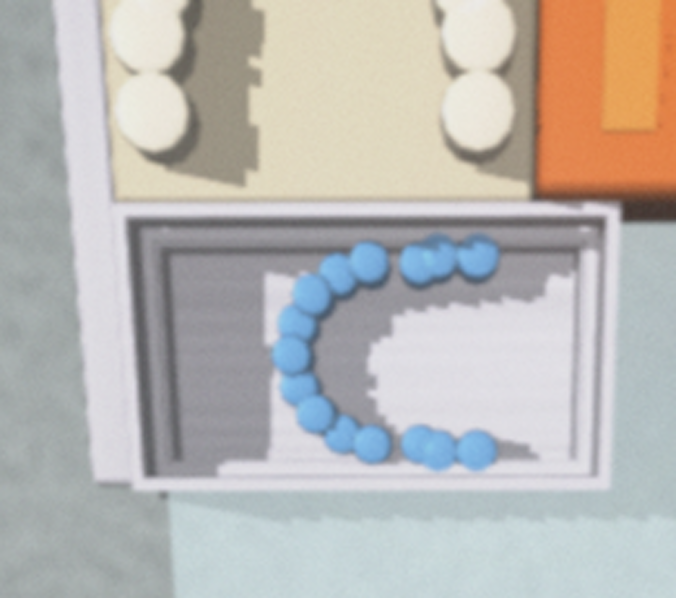

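```bash
python3 -c "
from cell import env
print(env.job_done(), env.state()['t'])"
```

```text
the job is handed in; nothing more can be done
the job is handed in; nothing more can be done
```

I finished loading the plate and handed the job in at about 31.6 s of the 72 s allowed; no verdict was reported.

- **Resin cast:** I slid it hard into the stop corner. The contact forces at the end of the pushes were about 35 N against the side stop and 21 N against the far stop.
- **Amber cassette:** I slid it clear of the jar and packed it against the cast and the far stop, with contact at about 39 N and 19 N.
- **Top tray:** I gripped it by the rim band (opening about 66 mm) and lifted it level, with the lower trays staying nested. It was set down in front of the cast, slid along to the side stop while still gripped (29 N), and then pushed tight against the cast (13 N).

In the last side, wrist and top pictures, both blocks and the tray look square, with no visible gaps. At each contact the TCP position matched the expected tight position to within about 2 mm. The gripper was clear of everything, about 150 mm up. The jar and bowl looked unmoved, but I did not re-measure the bottle and brush at the end. No check failed or disagreed.

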